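Pack the spare battery in its case and latch the case

TASK

Put the spare battery pack away in its green case: lay it down in the large recess of the insert, shut the lid, hook the wire loop of the draw latch over the hook on the front of the lid, then press the latch lever down flat until it goes over centre and holds by itself. Leave the other things on the bench where they are.

Things in the scene. Friction and masses are not known exactly. Their poses are not given: they have to be found in the camera images.
- battery: Black spare battery pack, 67 wide (own x) x 116 long (own y) x 52 high, 0.4 to 0.8 kg, standing on the bench at the left or at the right of the case. Origin: centre of its underside; z up. It may go into the recess either way round.
- case: Green steel case, fast on the bench, 142 deep (own x) x 226 wide (own y). Origin: centre of its underside; own -x is the front with the latch. Walls 5 thick, rim 80 high, inner floor 9 high. A black insert (top 25 above the bench) has a large recess for the battery, 126 (x) by 77 (y), and a small one with a hex key at own +y. Lid hinged along the back rim; handles stand out 11 at both ends.
- recess (a point): Centre of the floor of the battery's recess, 9 above the bench, 28 to own -y of the case's centre. Axes as the case's: the battery's length goes along x.
- lid (a joint): Lid angle in rad: 0 shut, starts open at 1.4 to 1.6, stop at 1.9. Its stiff hinge (0.28 N m) keeps it wherever it is left, so it must be pushed down all the way (up to 2 N at the front edge). The lid is a green tray 142 x 226 x 23, its top 103 above the bench when shut.
- lid_hinge (a point): Middle of the lid's hinge axis (along the case's y), 80 above the bench, 3 behind the case's back face.
- lid_edge (a point): Middle of the front upper edge of the lid, on its outer top face: 145 from the hinge axis along the lid and 23 out from it. Moves with the lid.
- keeper (a point): Seat in the steel hook on the lid's front where the middle of the loop's bar comes to rest; moves with the lid. With the lid shut it is 14 before the front face and 92 above the bench. The hook is 28 wide, open upward, its groove 9 wide, its lip and the ridge behind reach 2.5 above this seat point, and the lip's outer face is 22.5 before the front.
- lever (a joint): Latch lever angle, rad: 0 flat on the case front, pointing down (stop); grows as it swings out and up; 1.57 is level, pointing forward; starts at 1.3 to 1.7, stop at 2.3. Friction (0.03 N m) keeps it where it is left. With the loop hooked it stands at about 1.1; pressing it in stretches the loop's springs 4 (20 N; about 3 N on the tip); dead centre is at 0.18, below that it stays shut.
- lever_pivot (a point): Lever pivot axis (along the case's y), middle: 16.5 before the front face, 46 above the bench.
- lever_tip (a point): Middle of the steel lever near its free end, 34 from the pivot, on its outer face (2 outward of the line through the pivot); the lever is 28 wide and 41 long with a lip flared outward.
- loop (a joint): Angle of the wire loop to the lever about its pins, rad: 0 latched, grows outward, starts at 2.2 to 2.7, stop at 2.85. Its lean outward from upright is this value minus the lever's. Friction keeps it where it is left; leading its bar swings the lever along. The pins are on the lever, 14 from its pivot (lever flat: 13.8 below it, 2.5 nearer to the case).
- loop_bar (a point): Middle of the free cross bar of the U-shaped steel wire loop, 56 from its pins. Wire 5 thick; the side wires stand 37 apart inside and 47 outside; the bar runs along the case's y, 59 long over its ball ends (7 thick), which stand out past the side wires. Pinched by its two ball ends it turns freely between the fingers.
- offcut: Bystander: pine block, 45 x 120 (own y) x 45 high, lying at that side of the case where the battery is not. Origin: centre of its underside.
- jar: Bystander: clear jar with grey lid, 56 across, 90 high, left in front. Origin: centre of its underside.
- aerosol: Bystander: upright spray can, 67 across, 189 high, left behind the case. Origin: centre of its underside.
- tape_measure: Bystander: yellow tape measure, 43 x 79 (own y) x 66 high, behind the case. Origin: centre of its underside.
- cutters: Bystander: blue-handled cutters lying flat, 52 x 169 (own y) x 14 high, at the right, farther back. Origin: centre of the underside.
There are look-alikes about, which are no part of the job. Several things have the shape of the battery; the one meant has the colours described above.

How it is judged:
On the way, in this order (a step that is already met when the one before it is completed fails the run):
1. the battery lies in the recess of the open case (z of battery in the frame of recess below 0.006 m and horizontal distance between battery and recess below 0.012 m and value of joint lid above 0.5 rad), for 0.2 s.
2. the lid is shut (value of joint lid below 0.06 rad), for 0.2 s.
3. the loop is over the hook on the lid while the lever still stands off (distance between loop_bar and keeper below 0.007 m and value of joint lever above 0.4 rad), for 0.1 s.
At the end, for the whole second after the job is handed in: The battery lies on the recess floor (raised less than 6 mm, within 12 mm of its centre), the lid is shut (below 0.04 rad), the loop's bar is in the lid's hook (within 5 mm of the seat), the lever is flat (below 0.08 rad), all at rest (z of battery in the frame of recess below 0.006 m and horizontal distance between battery and recess below 0.012 m and value of joint lid below 0.04 rad and distance between loop_bar and keeper below 0.005 m and value of joint lever below 0.08 rad and linear speed of battery below 0.02 m/s); the robot touches nothing.
It fails at once if another thing (offcut, jar, spray can, tape measure or cutters) is shifted by more than 30 mm (distance of any of offcut, jar, aerosol, tape_measure, cutters from where it was at the start of the episode above 0.03 m).
It also fails if it takes over 72 s, if anything falls off the work surface, if the arm or the gripper's body presses on something with over 40 N, if the wrist force passes 120 N, or if a joint passes its speed limit or range.

ROBOT

A 7-joint arm with a two-finger parallel gripper is mounted at the origin on a cart in front of the work surface, level with it; the furniture and walls round the work are solid. World frame = base frame: x ahead of the robot, y to its left, z up, the work surface at z = 0. Lengths are in m, angles in rad, forces in N, time in s.
With the tool pointing down it reaches from about 0.4 to 0.85 m from the base axis. Payload 4.5 kg.
Tool frame: the origin (TCP) lies between the finger pads; the fingertips stand 19 mm ahead of it and the grasp point (between the pads) is the TCP; z points along the fingers, y is the direction in which the jaws open and shut (so a half turn about z gives the same grasp; the last joint's range is limited). The gripper opens to 88 mm and grips with 3 to 60 N. Pads are 18 mm wide; open, the fingers measure 123 mm over their backs; the gripper's body (75 mm by 187 mm) begins 45 mm behind the grasp point.
Start: joints at [-1.097, 0.689, -0.195, 1.565, 0.157, 0.902, -0.215], TCP at [0.266, 0.566, 0.258] pointing down, gripper open.
Joint ranges: [-3.01, 3.01], [-0.46, 2.08], [-1.47, 1.51], [0.13, 2.56], [-1, 4.14], [0.04, 2.09], [-2.66, 2.66]. Speed limits (rad/s): [2.57, 2.57, 3.14, 3.14, 3.14, 3.14, 3.14].

INTERFACE

Orientations are given as a unit quaternion [x, y, z, w].
In Python, from plant import status, snapshot, finish_job, cut_out, tip_of gives the robot as it stands. The module is installed in compiled form; this text tells all that it offers.
- The arm moves only by the tool carry_out, never from a script. Its arguments are lists of equal length, an entry for each row: "linear": the shift along the world's x, y, z in m, a list of three; "roll": the turn about the world's z in rad. A call has 1 to 8 rows; each row is the pose to reach, as a shift and turn from the pose measured when the call began; what a row does not reach only later rows make up. A row lasts 1/12 s, in which the tool goes at most 41.7 mm and 7.16 degrees, less where a joint would pass 70% of its speed; a pose out of reach is approached as far as the arm can. A call with a gripper value outside its range is refused whole. "gripper" is the opening, from 0 (shut) to 1 (fully open), set as the call begins (left out, the last holds). The fingers move at their own pace and stop on an object; "grip_force" is the grip in N (left out, the last holds). Time passes only in rows, so rows that repeat a pose let the fingers close. It gives the time, the measured TCP pose, the force and the opening at its end, in the units of the state.
- status.get_state(): the state, without advancing time (a new reading comes with each control period).
- snapshot(name): name is "scene" or "top"; returns a dict with "img" (420x560x3 uint8, red, green, blue), "range_z" (420x560 float32, m along the optical axis (not along the pixel's ray), 0 where there is no reading), "fx", "fy", "cx", "cy" (pixels), "world_from_camera" (4x4, takes a point from camera to world coordinates). Camera axes: x right, y down, z forward; pixel columns grow to the right and rows downward; lengths in m; the calibration is good to about 2 mm. A picture is of the moment at which its call begins.
- finish_job(): hands the job in, once; it reports no verdict.
Trained networks look in a picture, given as the dict that the camera call returned (one of the last four; its "shot" number tells which), for a name from the list of things; names that differ only in an ending like _2 or _b are one class to them, and where a whole thing is asked for, a point or a joint stands for the part that bears it (a point fixed in the world has none). Each returns a list of dicts, best first, with "confidence" (0 to 1); they miss things now and then, are a little off and sometimes report something else, mostly with a low value. They report only what shows in the picture. A call takes as long as a camera call. They do not tell look-alikes from the thing itself.
- cut_out(picture, query): "region" (420x560 bool, what is visible of it) and "pixel" ([column, row] in pixels, amid what is visible of it).
- tip_of(picture, query): "pixel" ([column, row] in pixels: a listed point, or the origin of a listed thing).
The state is a dict: "clock": time; "q": joint angles; "qd": joint speeds; "joint_torque": joint torques, N m; "tool_pos": TCP position; "eef_rot": TCP orientation; "contact_force": force on the tool from outside, world axes, zero at the start; "moment": the same for the moment, N m; "opening": opening from 0.0 (shut) to 1.0 (fully open).
Only numpy, scipy, OpenCV 4.12 (cv2) and the standard library are available. Lean on these libraries where they do the work, as an engineer would, in place of code of your own. Each camera call takes 0.05 s, during which the arm holds its last target.

## Working session

There is one attempt and no reset: what is moved stays moved. The work goes in short steps, Python scripts to look and compute and a tool call to move; the robot and the scene stay as the last step left them, time stands still between calls to the robot, and variables do not carry over. Pictures are saved under pics/ and viewed, and the job is handed in when it is done.

Besides the shell and the picture viewer there is one more tool, called after "Call:" in YAML: its name, and indented under it one key for each argument. carry_out: Moves the arm, as the interface text tells. Its arguments: {"type":"object","properties":{"linear":{"type":"array"},"roll":{"type":"array"},"gripper":{"type":"number"},"grip_force":{"type":"number"}},"required":["linear","roll"]}

```bash
mkdir -p pics
cat > h.py <<'E'
import numpy as np, cv2
from plant import status, snapshot, finish_job, cut_out, tip_of
def save(p,name): cv2.imwrite('pics/'+name+'.png', cv2.cvtColor(p['img'],cv2.COLOR_RGB2BGR))
def P(p,u,v,z=None):
    T=np.array(p['world_from_camera'])
    if z is None: z=p['range_z'][int(round(v)),int(round(u))]
    c=np.array([(u-p['cx'])/p['fx']*z,(v-p['cy'])/p['fy']*z,z,1])
    return (T@c)[:3]
def cloud(p):
    v,u=np.mgrid[0:420,0:560]; z=p['range_z']
    c=np.stack([(u-p['cx'])/p['fx']*z,(v-p['cy'])/p['fy']*z,z],-1)
    T=np.array(p['world_from_camera']); w=c@T[:3,:3].T+T[:3,3]
    w[z<=0]=np.nan
    return w
def proj(p,X):
    T=np.linalg.inv(np.array(p['world_from_camera'])); c=T[:3,:3]@np.array(X)+T[:3,3]
    return np.array([c[0]/c[2]*p['fx']+p['cx'],c[1]/c[2]*p['fy']+p['cy']])
def ray_z(p,u,v,h):
    a=P(p,u,v,0.0);b=P(p,u,v,1.0);t=(h-a[2])/(b[2]-a[2]);return a+t*(b-a)
def st():
    s=status.get_state()
    for k in ['clock','q','tool_pos','eef_rot','contact_force','opening']: print(k,np.round(s[k],4))
E
python3 - <<'E'
from h import *
st()
for n in ['scene','top']:
    p=snapshot(n); save(p,n+'0'); print(n,p['fx'],p['fy'],np.round(p['world_from_camera'],3).tolist())
    np.save(n+'0.npy',{k:p[k] for k in p},allow_pickle=True)
    for q in ['battery','case','offcut','jar','aerosol','tape_measure','cutters','lid','lever','loop']:
        for r in cut_out(p,q)[:3]:
            m=r['region'];w=cloud(p)[m];w=w[~np.isnan(w[:,0])]
            print(q,round(r['confidence'],2),np.round(r['pixel']),m.sum(),np.round(np.median(w,0),3), 'min',np.round(np.percentile(w,2,axis=0),3),'max',np.round(np.percentile(w,98,axis=0),3))
    for q in ['recess','lid_hinge','lid_edge','keeper','lever_pivot','lever_tip','loop_bar']:
        for r in tip_of(p,q)[:2]:
            print(q,round(r['confidence'],2),np.round(r['pixel'],1),np.round(P(p,*r['pixel']),4))
E
```

```text
clock 0.0
q [-1.0972  0.69   -0.1945  1.5663  0.1573  0.9024 -0.2151]
tool_pos [0.2659 0.565  0.2569]
eef_rot [ 2.181e-01  9.759e-01 -8.000e-04 -1.000e-04]
contact_force [-0.1657 -0.792   0.1576]
opening 0.9966
scene 383.40478701446517 383.40478701446517 [[0.715, -0.509, 0.479, 0.072], [-0.699, -0.512, 0.499, -0.327], [-0.009, -0.692, -0.722, 0.802], [0.0, 0.0, 0.0, 1.0]]
battery 0.83 [196. 275.] 1533 [0.283 0.177 0.047] min [0.235 0.155 0.008] max [0.342 0.22  0.054]
battery 0.68 [214. 180.] 956 [0.509 0.415 0.043] min [ 0.475  0.368 -0.   ] max [0.561 0.501 0.054]
battery 0.46 [279. 191.] 8726 [0.604 0.21  0.066] min [0.448 0.087 0.   ] max [0.658 0.328 0.227]
case 0.92 [280. 191.] 8605 [0.605 0.211 0.067] min [0.456 0.087 0.002] max [0.658 0.328 0.227]
case 0.59 [248. 234.] 243 [0.445 0.182 0.048] min [0.404 0.153 0.001] max [0.469 0.208 0.072]
offcut 0.72 [380. 279.] 1408 [ 0.573 -0.12   0.044] min [ 0.553 -0.175  0.001] max [ 0.614 -0.06   0.048]
jar 0.92 [180. 219.] 792 [0.35  0.326 0.066] min [ 0.329  0.314 -0.001] max [0.382 0.403 0.092]
aerosol 0.53 [278. 130.] 227 [0.696 0.
[... 2363 characters left out ...]
in [ 0.407  0.158 -0.001] max [0.473 0.206 0.074]
loop 0.69 [281. 263.] 187 [0.426 0.186 0.063] min [ 0.405  0.154 -0.002] max [0.458 0.211 0.074]
loop 0.59 [185. 218.] 1741 [0.521 0.424 0.05 ] min [ 0.481  0.372 -0.001] max [0.565 0.485 0.056]
recess 0.67 [287.2 203.6] [0.5644 0.1894 0.0078]
recess 0.49 [282.8 124.6] [0.7369 0.1984 0.0599]
lid_hinge 0.91 [273.8 172. ] [0.6231 0.2174 0.0747]
lid_edge 0.82 [269.8 151.1] [0.6262 0.2175 0.2281]
keeper 0.82 [268.6 155.8] [0.6117 0.2186 0.247 ]
keeper 0.18 [272.5 172.2] [0.6221 0.2202 0.0772]
lever_pivot 0.91 [283.7 244.3] [0.4661 0.196  0.049 ]
lever_tip 0.72 [285.2 256.6] [0.439  0.1927 0.0498]
loop_bar 0.43 [294.5 271.9] [0.4077 0.1727 0.0035]
```

```bash
cd pics; python3 -c "
import cv2
a=cv2.imread('scene0.png');b=cv2.imread('top0.png')
cv2.imwrite('s0.png',a);
c=a[100:330,150:450];cv2.imwrite('s0c.png',cv2.resize(c,None,fx=2.6,fy=2.6,interpolation=cv2.INTER_CUBIC))
c=b[90:360,150:450];cv2.imwrite('t0c.png',cv2.resize(c,None,fx=2.2,fy=2.2,interpolation=cv2.INTER_CUBIC))"
```

```text
(no output)
```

View pics/s0c.png

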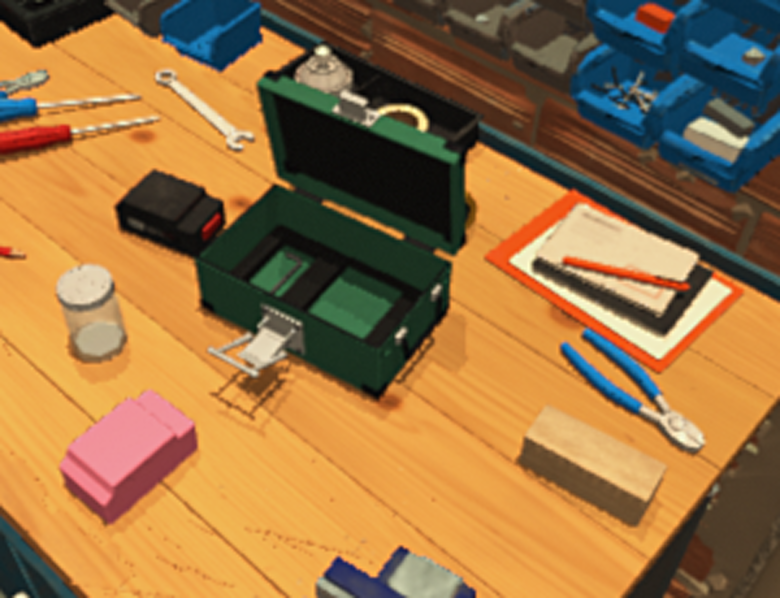

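View pics/t0c.png

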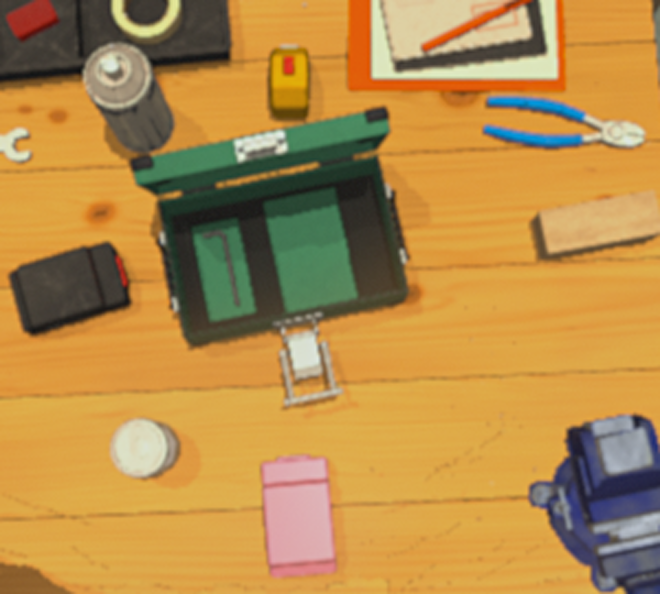

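The scene crop shows the black battery left of the case, around (170,210). The case is open, and the latch lever with its loop points forward at (260,350). The pink block at (130,455) is a look-alike. Next I'll fit the poses.

Run:
```python
from h import *
for n in ['top','scene']:
    p=np.load(n+'0.npy',allow_pickle=True).item(); w=cloud(p)
    def rect(m,name):
        pts=w[m][:,:2].astype(np.float32)*1000
        r=cv2.minAreaRect(pts); print(n,name,len(pts),np.round(r[0],1),np.round(r[1],1),round(r[2],2))
        print('  ',np.round(cv2.boxPoints(r)).tolist())
    x,y,z=w[...,0],w[...,1],w[...,2]
    m=(x>.46)&(x<.58)&(y>.35)&(y<.50)
    rect(m&(z>.044)&(z<.06),'battop'); rect(m&(z>.02)&(z<.06),'batall')
    print(np.percentile(z[m&(z>.03)],[5,25,50,75,95]).round(4))
    m=(x>.44)&(x<.68)&(y>.07)&(y<.345)
    rect(m&(z>.076)&(z<.084),'rim')
    rect(m&(z>.06)&(z<.079)&(x>.47),'walls')
    m2=m&(z>.02)&(z<.03);rect(m2,'insert')
    m2=m&(z>.005)&(z<.013);rect(m2&(y<.25)&(x>.49)&(x<.64),'floor')
    m2=m&(z>.15); rect(m2,'lid up'); print('lidmaxz',np.nanmax(z[m2]))
```

```text
top battop 1099 [524.8 428.6] [ 67.4 105.5] 18.14
   [[476.0, 468.0], [509.0, 368.0], [573.0, 389.0], [540.0, 489.0]]
top batall 1581 [524.2 428.9] [ 67.9 115.8] 17.21
   [[475.0, 474.0], [509.0, 364.0], [574.0, 384.0], [540.0, 494.0]]
[0.0365 0.043  0.0508 0.0529 0.0553]
top rim 798 [561.4 210.6] [151.  228.2] 12.03
   [[464.0, 306.0], [511.0, 83.0], [659.0, 115.0], [611.0, 338.0]]
top walls 682 [585.  211.1] [214.5 248.3] 5.49
   [[466.0, 324.0], [490.0, 77.0], [704.0, 98.0], [680.0, 345.0]]
top insert 2464 [590.6 215.4] [218.6 221.7] 10.65
   [[463.0, 304.0], [504.0, 86.0], [719.0, 127.0], [678.0, 345.0]]
top floor 1669 [562.9 167.9] [138.4 167. ] 1.91
   [[491.0, 249.0], [497.0, 82.0], [635.0, 87.0], [629.0, 254.0]]
top lid up 1471 [619.4 221.1] [ 24.8 227.5] 11.74
   [[584.0, 330.0], [630.0, 107.0], [655.0, 112.0], [608.0, 335.0]]
lidmaxz 0.25177324672251944
scene battop 434 [520.5 422.3] [67.3 97.6] 16.45
   [[474.0, 460.0], [502.0, 366.0], [567.0, 385.0], [539.0, 479.0]]
scene batall 787 [519.1 424.8] [ 67.7 112.7] 15.48
   [[471.0, 470.0], [501.0, 361.0], [567.0, 379.0], [537.0, 488.0]]
[0.0333 0.0418 0.05   0.052  0.0538]
scene rim 568 [557.6 207.9] [152.9 226.7] 12.21
   [[459.0, 303.0], [507.0, 81.0], [656.0, 113.0], [608.0, 335.0]]
scene walls 974 [554.1 202. ] [147.6 234.8] 12.53
   [[457.0, 301.0], [508.0, 71.0], [652.0, 103.0], [601.0, 333.0]]
scene insert 991 [551.2 205.1] [145.6 226.5] 12.16
   [[456.0, 300.0], [504.0, 79.0], [646.0, 110.0], [599.0, 331.0]]
scene floor 608 [561.  156.5] [138.6 126.4] 11.76
   [[480.0, 204.0], [506.0, 80.0], [642.0, 109.0], [616.0, 232.0]]
scene lid up 1822 [617.  220.2] [ 32.3 229.2] 12.61
   [[576.0, 329.0], [626.0, 105.0], [658.0, 112.0], [608.0, 336.0]]
lidmaxz 0.24904586132540896
```

Call:
carry_out:
  linear:
    - [0.256,-0.1385,-0.06]
    - [0.256,-0.1385,-0.06]
    - [0.256,-0.1385,-0.06]
    - [0.256,-0.1385,-0.06]
    - [0.256,-0.1385,-0.06]
    - [0.256,-0.1385,-0.06]
    - [0.256,-0.1385,-0.06]
    - [0.256,-0.1385,-0.06]
  roll: [-0.834,-0.834,-0.834,-0.834,-0.834,-0.834,-0.834,-0.834]
  gripper: 1.0

```text
clock: 2.47
tool_pos: [0.5303, 0.4189, 0.1963]
eef_rot: [0.6, 0.8, -0.001, 0.004]
contact_force: [1.3, -1.3, 1.2]
opening: 0.999
```

```bash
python3 - <<'E'
from h import *
st()
for n in ['scene','top']:
    p=snapshot(n); save(p,n+'1'); np.save(n+'1.npy',p,allow_pickle=True)
    s=status.get_state(); t=np.array(s['tool_pos'])
    print(n,'proj tcp',proj(p,t),'tip',proj(p,t-[0,0,.019]))
E
cd pics; python3 -c "
import cv2
a=cv2.imread('scene1.png');b=cv2.imread('top1.png')
c=a[60:300,110:360];c=cv2.resize(c,(400,384));d=b[90:310,90:320];d=cv2.resize(d,(400,384))
cv2.imwrite('c1.png',cv2.hconcat([c,d]))"
```

```text
clock 2.4667
q [-0.7527  0.8252  0.0234  1.4616 -0.0112  0.8554 -0.4465]
tool_pos [0.5303 0.4189 0.1963]
eef_rot [ 0.6003  0.7997 -0.001   0.0043]
contact_force [ 1.2706 -1.2974  1.2196]
opening 0.9987
scene proj tcp [210.6640814  134.06169638] tip [211.66101192 139.85423566]
top proj tcp [163.76630332 206.90217336] tip [166.3231746  208.54233602]
```

View pics/c1.png

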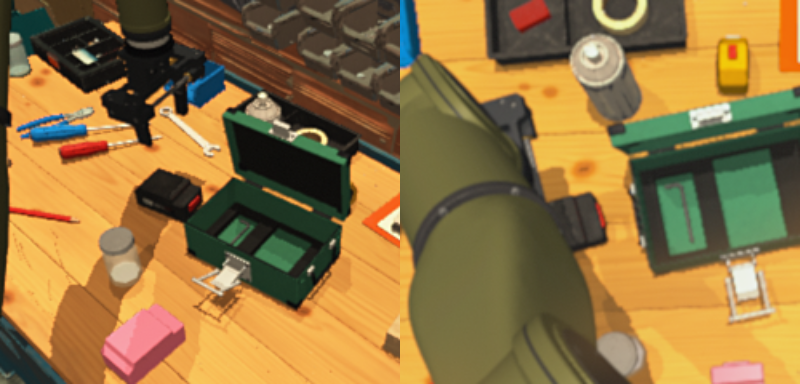

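Run:
```python
from h import *
from scipy.spatial.transform import Rotation as R
s=status.get_state(); t=np.array(s['tool_pos']); Rm=R.from_quat(s['eef_rot']).as_matrix(); print(np.round(Rm,3).tolist())
for n in ['scene','top']:
    p=np.load(n+'1.npy',allow_pickle=True).item(); w=cloud(p)
    l=(w-t)@Rm
    m=(np.abs(l[...,0])<.06)&(np.abs(l[...,1])<.12)&(l[...,2]<.025)&(l[...,2]>-.2)
    for a,b in [(-.2,-.15),(-.15,-.1),(-.1,-.06),(-.06,-.045),(-.045,-.02),(-.02,0),(0,.025)]:
        k=m&(l[...,2]>a)&(l[...,2]<b)
        if k.sum()>5:
            q=l[k]; print(n,a,b,k.sum(),'x',np.percentile(q[:,0],[1,99]).round(4),'y',np.percentile(q[:,1],[1,5,25,75,95,99]).round(4),'zmax',q[:,2].max().round(4))
```

```text
[[-0.288, 0.958, 0.001], [0.958, 0.288, -0.002], [-0.002, 0.0, -1.0]]
scene -0.2 -0.15 602 x [-0.0435  0.0169] y [-0.0374 -0.0359 -0.0324 -0.0104  0.0105  0.0208] zmax -0.1502
scene -0.15 -0.1 613 x [-0.0431  0.0253] y [-0.0413 -0.0401 -0.0383 -0.0137  0.0108  0.0212] zmax -0.1001
scene -0.1 -0.06 1177 x [-0.0416  0.0258] y [-0.0929 -0.0914 -0.0746  0.0538  0.0839  0.0918] zmax -0.06
scene -0.06 -0.045 234 x [-0.0422  0.0269] y [-0.0858 -0.0852 -0.0836  0.0511  0.0731  0.0813] zmax -0.045
scene -0.045 -0.02 66 x [-0.0222  0.0253] y [-0.083  -0.0816  0.0466  0.0558  0.0616  0.0628] zmax -0.0201
scene -0.02 0 113 x [-0.018  0.003] y [-0.0599 -0.0595 -0.0576  0.048   0.056   0.0577] zmax -0.0001
scene 0 0.025 94 x [-0.0184  0.0031] y [-0.0581 -0.0572 -0.0553  0.0474  0.0556  0.0598] zmax 0.02
top -0.2 -0.15 99 x [-0.0413 -0.0326] y [-0.0118 -0.0109 -0.0055  0.0126  0.0216  0.0267] zmax -0.1624
top -0.15 -0.1 74 x [-0.0407 -0.0338] y [-0.0206 -0.0174 -0.0093  0.0052  0.0143  0.0196] zmax -0.1241
top -0.1 -0.06 662 x [-0.0384 -0.0006] y [-0.0075  0.0028  0.0551  0.0841  0.0942  0.0966] zmax -0.0601
top -0.06 -0.045 44 x [-0.0382 -0.0262] y [-0.0529  0.0011  0.0224  0.0734  0.084   0.0875] zmax -0.0458
```

Call:
carry_out:
  linear:
    - [-0.0093,0.009,-0.04]
    - [-0.0093,0.009,-0.07]
    - [-0.0093,0.009,-0.1]
    - [-0.0093,0.009,-0.13]
    - [-0.0093,0.009,-0.156]
    - [-0.0093,0.009,-0.156]
    - [-0.0093,0.009,-0.156]
  roll: [0,0,0,0,0,0,0]

```text
clock: 3.15
tool_pos: [0.513, 0.4344, 0.0403]
eef_rot: [0.596, 0.803, -0.002, -0.0]
contact_force: [-0.0, 0.2, -0.1]
opening: 1.001
```

Call:
carry_out:
  linear:
    - [0,0,0]
    - [0,0,0]
    - [0,0,0]
    - [0,0,0]
    - [0,0,0]
    - [0,0,0]
  roll: [0,0,0,0,0,0]
  gripper: 0.0
  grip_force: 30

```text
clock: 3.65
tool_pos: [0.5149, 0.4361, 0.0427]
eef_rot: [0.595, 0.803, 0.001, 0.0]
contact_force: [1.8, 1.9, 7.0]
opening: 0.746
```

```bash
python3 -c "
from h import *
st()"
```

```text
clock 3.65
q [-0.7749  1.0288  0.0073  1.5304 -0.0105  0.5799 -0.4674]
tool_pos [0.5149 0.4361 0.0427]
eef_rot [5.955e-01 8.034e-01 1.200e-03 4.000e-04]
contact_force [1.7914 1.9395 7.0148]
opening 0.7457
```

Call:
carry_out:
  linear:
    - [0,0,0.03]
    - [0,0,0.07]
    - [0,0,0.11]
    - [0,0,0.11]
    - [0,0,0.11]
  roll: [0,0,0,0,0]

```text
clock: 4.07
tool_pos: [0.5154, 0.4365, 0.1548]
eef_rot: [0.596, 0.803, 0.003, 0.001]
contact_force: [-1.0, -0.6, -5.4]
opening: 0.743
```

```bash
python3 - <<'E'
from h import *
st()
from scipy.spatial.transform import Rotation as R
for n in ['scene']:
    p=snapshot(n); save(p,n+'2')
    s=status.get_state(); t=np.array(s['tool_pos']); Rm=R.from_quat(s['eef_rot']).as_matrix()
    st()
    w=cloud(p); l=(w-t)@Rm
    m=(np.abs(l[...,0])<.09)&(np.abs(l[...,1])<.05)&(l[...,2]>-.02)&(l[...,2]<.05)
    q=l[m]; print(m.sum(), [np.percentile(q[:,i],[1,5,50,95,99]).round(4) for i in range(3)])
    for z0 in np.arange(-.02,.05,.01):
        k=m&(l[...,2]>z0)&(l[...,2]<z0+.01)
        if k.sum()>5: q=l[k];print(round(z0,3),k.sum(),np.percentile(q[:,0],[2,50,98]).round(4),np.percentile(q[:,1],[2,50,98]).round(4))
E
cd pics; python3 -c "
import cv2
a=cv2.imread('scene2.png')
c=a[60:300,110:360];cv2.imwrite('c2.png',cv2.resize(c,(600,576)))"
```

```text
clock 4.0667
q [-0.7776  0.8731  0.0127  1.4977 -0.0136  0.7653 -0.4649]
tool_pos [0.5154 0.4365 0.1548]
eef_rot [5.956e-01 8.033e-01 2.700e-03 6.000e-04]
contact_force [-0.9857 -0.6471 -5.3988]
opening 0.7434
clock 4.1167
q [-0.7776  0.8759  0.0124  1.5001 -0.0136  0.7654 -0.4649]
tool_pos [0.5138 0.4353 0.1523]
eef_rot [5.955e-01 8.033e-01 1.000e-04 1.000e-04]
contact_force [-1.1205  0.1112 -5.3242]
opening 0.7477
964 [array([-0.0681, -0.0652, -0.0315,  0.02  ,  0.0404]), array([-0.0486, -0.044 , -0.018 ,  0.0287,  0.0407]), array([-0.0179, -0.0134, -0.0012,  0.0332,  0.0373])]
-0.02 291 [-0.0415 -0.0134  0.0153] [-0.0467  0.0007  0.0397]
-0.01 235 [-0.0632 -0.0423  0.0078] [-0.0493 -0.012   0.04  ]
0.0 139 [-0.0683 -0.0545  0.006 ] [-0.0481 -0.031   0.0261]
0.01 114 [-0.0688 -0.0436  0.0424] [-0.0462 -0.0325  0.0262]
0.02 97 [-0.0657 -0.0359  0.0429] [-0.0351 -0.0328  0.0246]
0.03 87 [-0.0642 -0.0368  0.0417] [-0.0356 -0.0327  0.0214]
```

View pics/c2.png

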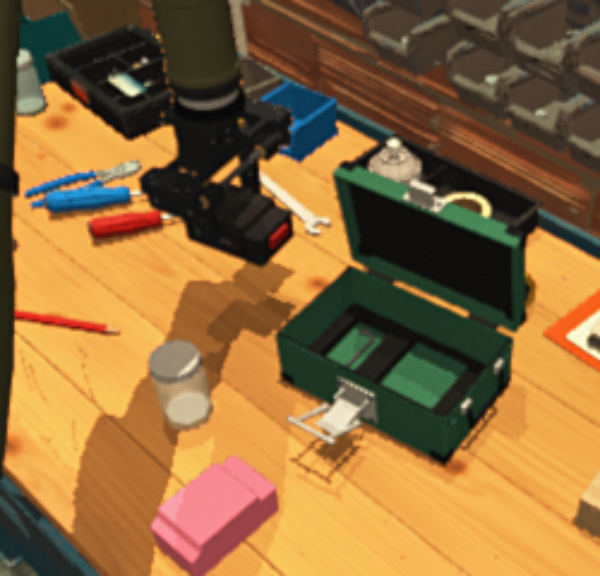

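Run:
```python
from h import *
a=np.deg2rad(12.1); ex=np.array([np.cos(a),np.sin(a)]); ey=np.array([-np.sin(a),np.cos(a)])
for n,b in [('top',(.0035,0.)),('scene',(0,-.004))]:
    p=np.load(n+'0.npy',allow_pickle=True).item(); w=cloud(p)
    d=w[...,:2]-np.array([.554,.210])-np.array(b)
    X=d@ex;Y=d@ey;z=w[...,2]
    def rep(m,name):
        print(n,name,m.sum(),'X',np.percentile(X[m],[0,2,50,98,100]).round(4),'Y',np.percentile(Y[m],[0,2,50,98,100]).round(4))
    ins=(abs(X)<.11)&(abs(Y)<.14)
    rep(ins&(z>.0765)&(z<.0835)&(X<.068),'rim')
    # front wall profile
    for y0 in (-.09,-.05,.05,.09):
        m=ins&(z>.0765)&(z<.0835)&(abs(Y-y0)<.02)&(X<0); print('  front X at',y0,m.sum(),X[m].min().round(4),np.median(X[m]).round(4),X[m].max().round(4))
    for x0 in (-.04,0,.04):
        m=ins&(z>.0765)&(z<.0835)&(abs(X-x0)<.02)
        for s in (-1,1):
            k=m&(Y*s>.09);
            if k.sum()>2: print('  side Y',s,x0,k.sum(),Y[k].min().round(4),np.median(Y[k]).round(4),Y[k].max().round(4))
    m=ins&(z>.003)&(z<.0145)&(abs(X)<.064)&(abs(Y)<.105); rep(m&(Y<.02),'recess floor'); rep(m&(Y>.02),'small floor')
    # lid angle
    m=(abs(Y)<.09)&(X>.0)&(X<.14)&(z>.12)&(z<.22)
    X_=X[m];Z_=z[m]
    print('lid plane', [ (round(h,3), np.percentile(X_[abs(Z_-h)<.005],[5,50,95]).round(4).tolist()) for h in (.13,.15,.17,.19,.21) if (abs(Z_-h)<.005).sum()>10])
```

```text
top rim 596 X [-0.0716 -0.071  -0.0305  0.0677  0.068 ] Y [-0.1144 -0.1136 -0.0088  0.1112  0.1119]
  front X at -0.09 57 -0.0715 -0.0681 -0.0059
  front X at -0.05 41 -0.0716 -0.0692 -0.066
  front X at 0.05 41 -0.0708 -0.0685 -0.0656
  front X at 0.09 81 -0.0711 -0.0593 -0.0019
  side Y -1 -0.04 39 -0.114 -0.1111 -0.1085
  side Y 1 -0.04 41 0.1069 0.1089 0.1118
  side Y -1 0 38 -0.114 -0.1115 -0.1091
  side Y 1 0 37 0.1067 0.1088 0.1117
  side Y -1 0.04 36 -0.1144 -0.1118 -0.1093
  side Y 1 0.04 36 0.1065 0.1087 0.1114
top recess floor 1708 X [-0.0573 -0.0546  0.0031  0.0617  0.0639] Y [-0.0681 -0.0664 -0.0295  0.0078  0.0096]
top small floor 905 X [-0.0494 -0.0476  0.0012  0.0518  0.0535] Y [0.0392 0.0404 0.0648 0.0883 0.0892]
lid plane []
scene rim 435 X [-0.0727 -0.0715 -0.0384  0.0676  0.0679] Y [-0.1124 -0.1118 -0.0116  0.113   0.1144]
  front X at -0.09 59 -0.0715 -0.0674 -0.0003
  front X at -0.05 34 -0.0723 -0.0697 -0.0652
  front X at 0.05 35 -0.0718 -0.0698 -0.0655
  front X at 0.09 37 -0.0727 -0.0683 -0.0005
  side Y -1 -0.04 28 -0.1124 -0.1099 -0.1069
  side Y 1 -0.04 24 0.109 0.111 0.1136
  side Y -1 0 26 -0.1123 -0.1099 -0.1069
  side Y 1 0 23 0.1081 0.1106 0.1144
  side Y -1 0.04 27 -0.1119 -0.11 -0.1063
  side Y 1 0.04 23 0.1078 0.1112 0.1132
scene recess floor 552 X [-0.0169 -0.0144  0.0235  0.063   0.0639] Y [-0.0588 -0.0569 -0.0223  0.0123  0.014 ]
scene small floor 264 X [-0.0163 -0.0141  0.0198  0.0536  0.0555] Y [0.0477 0.0509 0.073  0.0928 0.0945]
lid plane [(0.13, [0.08, 0.0819, 0.0837]), (0.15, [0.0767, 0.0782, 0.0801]), (0.17, [0.0733, 0.0751, 0.077]), (0.19, [0.0698, 0.0718, 0.0739])]
```

Call:
carry_out:
  linear:
    - [0,0,0.01]
    - [0,0,0.02]
    - [0,-0.01,0.02]
    - [0,-0.02,0.02]
    - [0.01,-0.03,0.02]
    - [0.01,-0.04,0.02]
    - [0.015,-0.06,0.02]
    - [0.02,-0.08,0.02]
  roll: [1.0,1.0,1.0,1.0,1.0,1.0,1.0,1.0]

```text
clock: 4.78
tool_pos: [0.531, 0.3542, 0.1689]
eef_rot: [0.133, 0.991, -0.002, -0.003]
contact_force: [-4.4, 3.3, -4.2]
opening: 0.744
```

```bash
python3 -c "
from h import *
st()
s=status.get_state();q=s['eef_rot'];print('jaw deg',2*np.degrees(np.arctan2(q[1],q[0]))-90)"
```

```text
clock 4.7833
q [-0.5084  0.8244 -0.2811  1.5915  0.2922  0.7744  0.3882]
tool_pos [0.531  0.3542 0.1689]
eef_rot [ 0.1333  0.9911 -0.0018 -0.0032]
contact_force [-4.4238  3.2772 -4.183 ]
opening 0.7443
jaw deg 74.6848581451446
```

Call:
carry_out:
  linear:
    - [0.004,-0.035,0]
    - [0.008,-0.07,0]
    - [0.012,-0.105,0]
    - [0.018,-0.14,0]
    - [0.0216,-0.1736,0]
    - [0.0216,-0.1736,0]
    - [0.0216,-0.1736,0]
    - [0.0216,-0.1736,0]
  roll: [0.12,0.24,0.36,0.478,0.478,0.478,0.478,0.478]

```text
clock: 5.45
tool_pos: [0.551, 0.1805, 0.1671]
eef_rot: [-0.105, 0.994, -0.002, -0.005]
contact_force: [0.1, -0.3, -4.7]
opening: 0.743
```

```bash
cat >> h.py <<'E'
C=np.array([.5535,.2095]); A=np.deg2rad(12.1); EX=np.array([np.cos(A),np.sin(A)]); EY=np.array([-np.sin(A),np.cos(A)])
def case(w,b): 
    d=w[...,:2]-C-np.array(b); return d@EX,d@EY,w[...,2]
BI={'top':(.0035,0.),'scene':(0,-.004)}
def tool():
    s=status.get_state();q=s['eef_rot'];t=np.array(s['tool_pos']);d=t[:2]-C
    print('t',round(s['clock'],2),'tcp',t.round(4),'case XY',(d@EX).round(4),(d@EY).round(4),'jaw',round(2*np.degrees(np.arctan2(q[1],q[0]))-90,2),'F',np.round(s['contact_force'],1),'op',round(s['opening']*88,1))
E
python3 - <<'E'
from h import *
tool()
for n in ['scene','top']:
    p=snapshot(n); save(p,n+'3'); np.save(n+'3.npy',p,allow_pickle=True)
tool()
from scipy.spatial.transform import Rotation as R
s=status.get_state(); t=np.array(s['tool_pos']); Rm=R.from_quat(s['eef_rot']).as_matrix()
for n in ['scene','top']:
    p=np.load(n+'3.npy',allow_pickle=True).item()
    w=cloud(p)-np.array(list(BI[n])+[0]); l=(w-t)@Rm
    m=(np.abs(l[...,0])<.09)&(np.abs(l[...,1])<.05)&(l[...,2]>-.02)&(l[...,2]<.05)
    for z0 in np.arange(-.02,.05,.01):
        k=m&(l[...,2]>z0)&(l[...,2]<z0+.01)
        if k.sum()>5: q=l[k];print(n,round(z0,3),k.sum(),np.percentile(q[:,0],[1,50,99]).round(4),np.percentile(q[:,1],[1,50,99]).round(4))
E
cd pics; python3 -c "
import cv2
a=cv2.imread('scene3.png');b=cv2.imread('top3.png')
c=a[80:300,150:380];c=cv2.resize(c,(400,384));d=b[90:310,170:400];d=cv2.resize(d,(400,384))
cv2.imwrite('c3.png',cv2.hconcat([c,d]))"
```

```text
t 5.45 tcp [0.551  0.1805 0.1671] case XY -0.0085 -0.0279 jaw 102.07 F [ 0.1 -0.3 -4.7] op 65.4
t 5.55 tcp [0.5513 0.1823 0.168 ] case XY -0.0078 -0.0261 jaw 102.22 F [-0.6 -0.3 -4.6] op 66.0
scene -0.02 87 [-0.0308  0.0107  0.0338] [-0.0473  0.0079  0.0473]
scene -0.01 474 [-0.0365  0.013   0.0388] [-0.0458  0.0028  0.0445]
scene 0.0 213 [-0.0548  0.0408  0.0496] [-0.0456 -0.0029  0.0479]
scene 0.01 119 [-0.0386  0.0473  0.0495] [-0.0442 -0.0208  0.0333]
scene 0.02 88 [-0.0402  0.0477  0.0499] [-0.0316 -0.0195  0.0319]
scene 0.03 92 [-0.0416  0.0473  0.0501] [-0.0314 -0.0175  0.0296]
scene 0.04 13 [-0.0419  0.0454  0.0483] [-0.0307 -0.0249  0.0286]
top -0.02 71 [0.0199 0.0277 0.0354] [-0.0272  0.0066  0.0309]
top -0.01 283 [0.0151 0.0303 0.0406] [-0.0312 -0.0003  0.0332]
top 0.0 185 [0.0374 0.0436 0.0486] [-0.0311  0.0013  0.0333]
top 0.01 27 [0.0468 0.0484 0.049 ] [-0.0278  0.0044  0.0323]
top 0.02 23 [0.0476 0.0485 0.049 ] [-0.0303 -0.0037  0.0288]
top 0.03 20 [0.0457 0.0485 0.049 ] [-0.024   0.0059  0.0331]
```

View pics/c3.png

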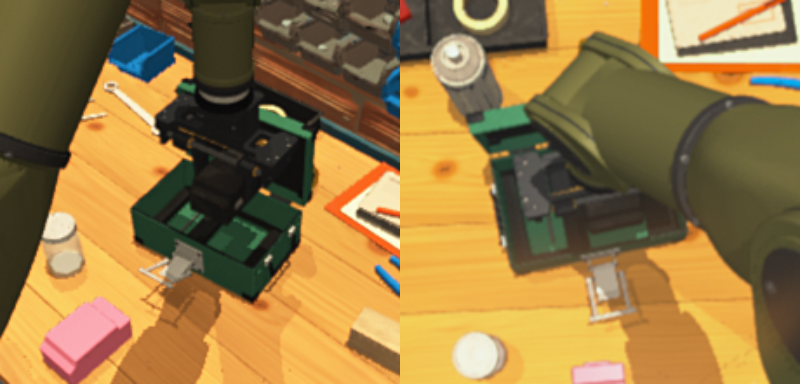

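Call:
carry_out:
  linear:
    - [-0.0018,-0.0023,-0.02]
    - [-0.0018,-0.0023,-0.05]
    - [-0.0018,-0.0023,-0.075]
    - [-0.0018,-0.0023,-0.09]
    - [-0.0018,-0.0023,-0.095]
    - [-0.0018,-0.0023,-0.1]
    - [-0.0018,-0.0023,-0.1]
    - [-0.0018,-0.0023,-0.1]
  roll: [0,0,0,0,0,0,0,0]

```text
clock: 6.22
tool_pos: [0.5499, 0.1809, 0.0687]
eef_rot: [-0.107, 0.994, -0.002, -0.003]
contact_force: [-0.2, 0.8, -4.0]
opening: 0.745
```

```bash
python3 -c "
from h import *
tool()"
```

```text
t 6.22 tcp [0.5499 0.1809 0.0687] case XY -0.0095 -0.0272 jaw 102.26 F [-0.2  0.8 -4. ] op 65.6
```

Call:
carry_out:
  linear:
    - [0,-0.0005,-0.005]
    - [0,-0.0005,-0.01]
    - [0,-0.0005,-0.014]
    - [0,-0.0005,-0.017]
    - [0,-0.0005,-0.018]
    - [0,-0.0005,-0.018]
  roll: [0,0,0,0,0,0]

```text
clock: 6.72
tool_pos: [0.5499, 0.1801, 0.0515]
eef_rot: [-0.107, 0.994, -0.002, -0.003]
contact_force: [-2.0, -2.3, 4.2]
opening: 0.746
```

```bash
python3 -c "
from h import *
tool()"
```

```text
t 6.72 tcp [0.5499 0.1801 0.0515] case XY -0.0097 -0.028 jaw 102.25 F [-2.  -2.3  4.2] op 65.7
```

Call:
carry_out:
  linear:
    - [0,0,0]
    - [0,0,0]
    - [0,0,0]
    - [0,0,0.0]
    - [0,0,0.02]
    - [0,0,0.06]
    - [0,0,0.1]
    - [0,0,0.14]
  roll: [0,0,0,0,0,0,0,0]
  gripper: 1.0

```text
clock: 7.38
tool_pos: [0.5495, 0.1801, 0.1928]
eef_rot: [-0.107, 0.994, -0.002, -0.004]
contact_force: [0.3, 0.8, 0.0]
opening: 0.996
```

```bash
python3 - <<'E'
from h import *
for n in ['scene','top']:
    p=snapshot(n); save(p,n+'4'); np.save(n+'4.npy',p,allow_pickle=True)
tool()
for n in ['scene','top']:
    p=np.load(n+'4.npy',allow_pickle=True).item()
    X,Y,z=case(cloud(p),BI[n])
    m=(abs(X)<.066)&(Y>-.07)&(Y<.02)&(z>.03)&(z<.075)
    for lo,hi in((.03,.04),(.04,.05),(.05,.057),(.057,.066),(.066,.075)):
        k=m&(z>lo)&(z<hi)
        if k.sum()>5: print(n,lo,k.sum(),np.percentile(X[k],[1,50,99]).round(4),np.percentile(Y[k],[1,50,99]).round(4),np.median(z[k]).round(4))
E
cd pics; python3 -c "
import cv2
a=cv2.imread('scene4.png');b=cv2.imread('top4.png')
c=a[80:300,150:380];c=cv2.resize(c,(400,384));d=b[90:310,170:400];d=cv2.resize(d,(400,384))
cv2.imwrite('c4.png',cv2.hconcat([c,d]))"
```

```text
t 7.48 tcp [0.5534 0.1823 0.1976] case XY -0.0058 -0.0266 jaw 102.21 F [0.9 0.1 0.1] op 87.7
scene 0.03 50 [-0.0331  0.0175  0.066 ] [-0.0609 -0.0571 -0.0073] 0.0357
scene 0.04 77 [-0.0387  0.0333  0.0659] [-0.0622 -0.0561  0.0113] 0.0467
scene 0.05 141 [-0.0471  0.0407  0.0658] [-0.0655 -0.0315  0.0124] 0.0525
scene 0.057 541 [-0.046  -0.0092  0.0657] [-0.0584 -0.0269  0.0078] 0.061
scene 0.066 15 [0.0644 0.0657 0.066 ] [-0.0614 -0.0294  0.0125] 0.0696
top 0.03 23 [-0.0582 -0.0577  0.0526] [-0.0666 -0.0153  0.0188] 0.0328
top 0.04 114 [-0.0581 -0.0542 -0.0462] [-0.0573 -0.0247  0.0054] 0.0472
top 0.05 87 [-0.055  -0.0474 -0.0006] [-0.0591 -0.0275  0.0061] 0.0532
top 0.057 628 [-0.0457 -0.0218  0.0023] [-0.0588 -0.0263  0.0053] 0.0615
top 0.066 9 [-0.0416 -0.0278 -0.0043] [-0.0564 -0.027  -0.0119] 0.0661
```

View pics/c4.png

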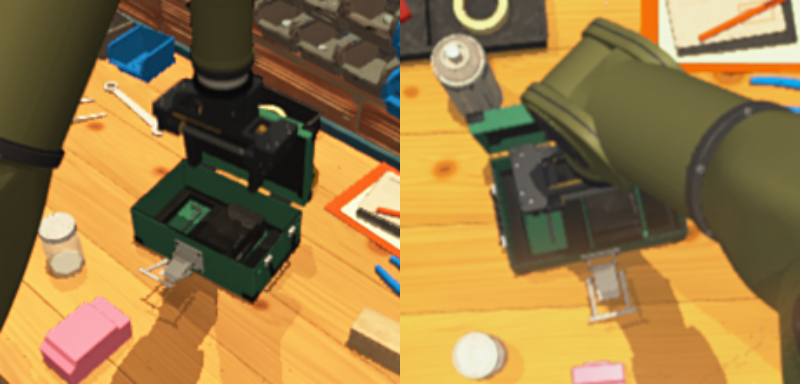

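Call:
carry_out:
  linear:
    - [0,0,0.04]
    - [0,0,0.08]
    - [0.02,0.01,0.105]
    - [0.05,0.02,0.105]
    - [0.08,0.04,0.105]
    - [0.1096,0.0507,0.105]
    - [0.1096,0.0507,0.105]
    - [0.1096,0.0507,0.105]
  roll: [0,0,0,0,0,0,0,0]
  gripper: 0.0
  grip_force: 20

```text
clock: 8.15
tool_pos: [0.6633, 0.2334, 0.3007]
eef_rot: [-0.106, 0.994, 0.0, 0.002]
contact_force: [-0.4, 0.6, -0.2]
opening: 0.418
```

```bash
python3 - <<'E'
from h import *
tool()
p=snapshot('scene'); save(p,'scene5'); tool()
E
cd pics; python3 -c "
import cv2
a=cv2.imread('scene5.png')
c=a[60:300,150:400];cv2.imwrite('c5.png',cv2.resize(c,(600,576)))"
```

```text
t 8.15 tcp [0.6633 0.2334 0.3007] case XY 0.1124 0.0003 jaw 102.21 F [-0.4  0.6 -0.2] op 36.8
t 8.2 tcp [0.6624 0.2329 0.3011] case XY 0.1113 0.0 jaw 102.23 F [-0.4  0.2 -0.5] op 33.4
```

View pics/c5.png

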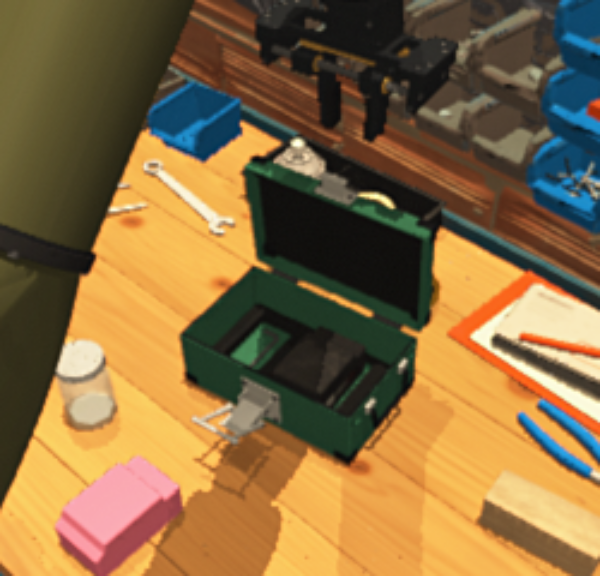

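Call:
carry_out:
  linear:
    - [0,0,-0.03]
    - [0,0,-0.06]
    - [0,0,-0.08]
    - [0,0,-0.085]
    - [0,0,-0.085]
  roll: [0,0,0,0,0]

```text
clock: 8.62
tool_pos: [0.6607, 0.2317, 0.2147]
eef_rot: [-0.107, 0.994, -0.001, -0.0]
contact_force: [-0.5, 0.4, -0.1]
opening: 0.008
```

Run:
```python
from h import *
tool()
s=status.get_state(); t=np.array(s['tool_pos'])
r=.115
for th in [1.404,1.3,1.2,1.1,1.0,.9,.8,.7,.6,.5,.4,.3,.2,.1,0.05,0]:
    c,sn=np.cos(th),np.sin(th)
    X=.074-r*c+.023*sn+.0105; z=.08+r*sn+.023*c+.019
    w=C+X*EX
    print(th,np.round([w[0]-t[0],w[1]-t[1],z-t[2]],3))
```

```text
t 8.62 tcp [0.6607 0.2317 0.2147] case XY 0.1095 -0.0007 jaw 102.25 F [-0.5  0.4 -0.1] op 0.7
1.404 [-0.021 -0.004  0.002]
1.3 [-0.033 -0.006  0.001]
1.2 [-0.044 -0.009 -0.   ]
1.1 [-0.056 -0.011 -0.003]
1.0 [-0.066 -0.013 -0.006]
0.9 [-0.077 -0.016 -0.011]
0.8 [-0.087 -0.018 -0.017]
0.7 [-0.096 -0.02  -0.024]
0.6 [-0.105 -0.022 -0.032]
0.5 [-0.112 -0.023 -0.04 ]
0.4 [-0.119 -0.025 -0.05 ]
0.3 [-0.125 -0.026 -0.06 ]
0.2 [-0.13  -0.027 -0.07 ]
0.1 [-0.134 -0.028 -0.081]
0.05 [-0.136 -0.028 -0.087]
0 [-0.137 -0.029 -0.093]
```

Call:
carry_out:
  linear:
    - [-0.018,-0.004,0.001]
    - [-0.028,-0.006,0.001]
    - [-0.039,-0.008,0.0]
    - [-0.05,-0.01,-0.002]
    - [-0.061,-0.012,-0.005]
    - [-0.072,-0.015,-0.009]
    - [-0.082,-0.017,-0.014]
    - [-0.092,-0.019,-0.02]
  roll: [0,0,0,0,0,0,0,0]

```text
clock: 9.28
tool_pos: [0.5703, 0.2132, 0.1976]
eef_rot: [-0.106, 0.994, -0.0, 0.003]
contact_force: [1.4, 0.5, 1.1]
opening: 0.006
```

```bash
python3 - <<'E'
from h import *
tool()
p=snapshot('scene'); save(p,'scene6'); tool()
E
cd pics; python3 -c "
import cv2
a=cv2.imread('scene6.png')
c=a[60:300,150:400];cv2.imwrite('c6.png',cv2.resize(c,(600,576)))"
```

```text
t 9.28 tcp [0.5703 0.2132 0.1976] case XY 0.0172 0.0001 jaw 102.21 F [1.4 0.5 1.1] op 0.5
t 9.33 tcp [0.5672 0.2125 0.1961] case XY 0.014 0.0001 jaw 102.28 F [-2.  -0.2 -0.9] op 0.9
```

View pics/c6.png

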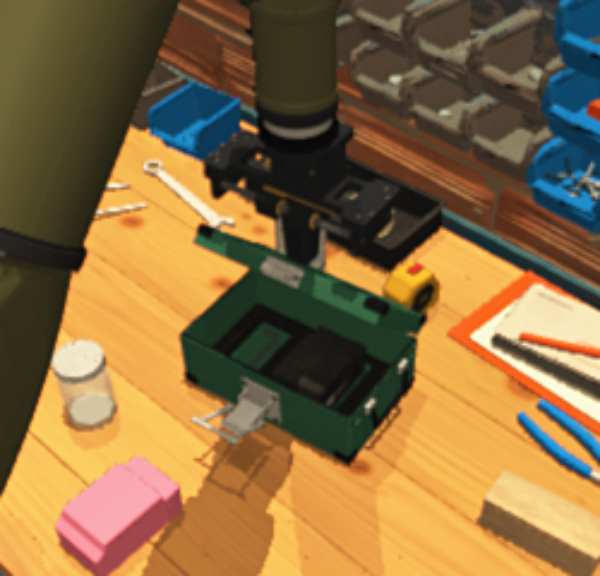

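Call:
carry_out:
  linear:
    - [-0.01,-0.002,-0.01]
    - [-0.0185,-0.004,-0.021]
    - [-0.0255,-0.006,-0.031]
    - [-0.0315,-0.007,-0.041]
    - [-0.0365,-0.008,-0.051]
    - [-0.0405,-0.009,-0.062]
    - [-0.0435,-0.01,-0.072]
    - [-0.0435,-0.01,-0.077]
  roll: [0,0,0,0,0,0,0,0]

```text
clock: 10.0
tool_pos: [0.5239, 0.2031, 0.1216]
eef_rot: [-0.107, 0.994, -0.001, 0.001]
contact_force: [-15.8, -7.5, 66.7]
opening: 0.007
```

```bash
python3 - <<'E'
from h import *
tool()
p=snapshot('scene'); save(p,'scene7'); tool()
p=snapshot('top'); save(p,'top7'); tool()
E
cd pics; python3 -c "
import cv2
a=cv2.imread('scene7.png');b=cv2.imread('top7.png')
c=a[80:300,150:380];c=cv2.resize(c,(400,384));d=b[90:310,170:400];d=cv2.resize(d,(400,384))
cv2.imwrite('c7.png',cv2.hconcat([c,d]))"
```

```text
t 10.0 tcp [0.5239 0.2031 0.1216] case XY -0.0303 -0.0001 jaw 102.29 F [-15.8  -7.5  66.7] op 0.6
t 10.05 tcp [0.5238 0.2031 0.1223] case XY -0.0304 -0.0001 jaw 102.3 F [-4.8 -2.7 11.6] op 0.2
t 10.1 tcp [0.5239 0.2031 0.1223] case XY -0.0303 -0.0001 jaw 102.31 F [-6.  -2.1 17.9] op 0.4
```

View pics/c7.png

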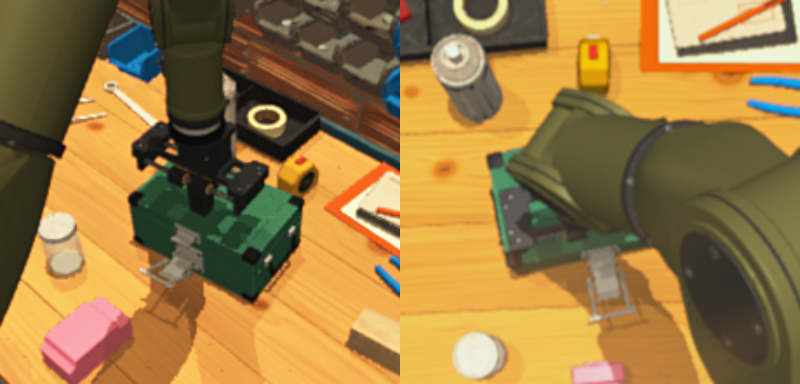

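Call:
carry_out:
  linear:
    - [0,0,0.03]
    - [0,0,0.07]
    - [0,0,0.1]
    - [0,0,0.1]
  roll: [0,0,0,0]

```text
clock: 10.43
tool_pos: [0.5275, 0.2056, 0.2297]
eef_rot: [-0.107, 0.994, 0.001, 0.007]
contact_force: [0.7, 1.3, -0.3]
opening: 0.007
```

Run:
```python
from h import *
for n in ['scene','top']:
    p=snapshot(n); save(p,n+'8'); np.save(n+'8.npy',p,allow_pickle=True)
    for q in ['loop_bar','lever_tip','lever_pivot','keeper']:
        for r in tip_of(p,q)[:2]: print(n,q,round(r['confidence'],2),np.round(r['pixel'],1))
    X=C-.071*EX  # front mid
    for nm,(o,zz) in dict(pivot=(.0165,.046),keeper=(.014,.092)).items():
        w=X-o*EX+np.array(BI[n]); print(nm,proj(p,[w[0],w[1],zz]).round(1))
tool()
a=cv2.imread('pics/scene8.png')[205:285,205:305];b=cv2.imread('pics/top8.png')[225:305,235:335]
cv2.imwrite('pics/c8a.png',cv2.resize(a,(800,640),interpolation=cv2.INTER_NEAREST));cv2.imwrite('pics/c8b.png',cv2.resize(b,(800,640),interpolation=cv2.INTER_NEAREST))
```

```text
scene loop_bar 0.54 [240.8 238.4]
scene lever_tip 0.79 [246.3 239.1]
scene lever_pivot 0.58 [257.7 232. ]
scene keeper 0.6 [252.2 216.5]
pivot [255.1 229.6]
keeper [254.6 217.1]
top loop_bar 0.7 [293.8 268.4]
top lever_tip 0.56 [285.4 255.9]
top lever_pivot 0.74 [285.4 241.7]
top keeper 0.74 [288.2 237.8]
pivot [285.9 242. ]
keeper [285.2 238.7]
t 10.93 tcp [0.5235 0.2029 0.2215] case XY -0.0307 -0.0001 jaw 102.32 F [ 1.2 -0.6 -0.9] op 0.7
```

View pics/c8a.png

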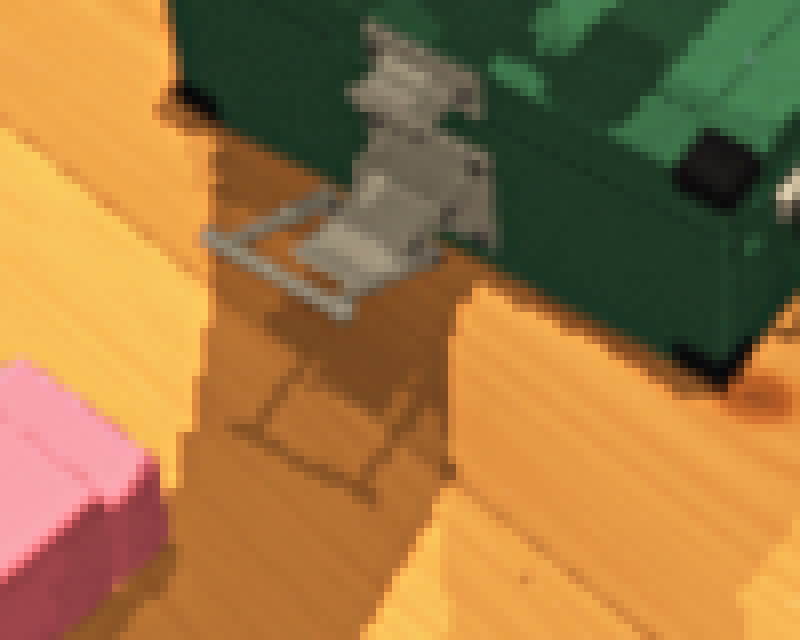

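View pics/c8b.png

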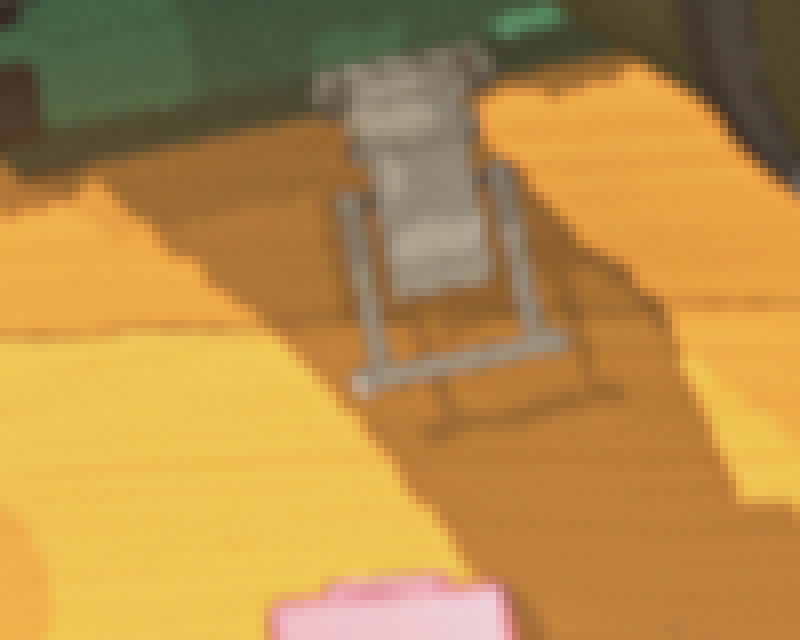

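```bash
cat >> h.py <<'E'
def tri(pt,ut,ps,us):
    L=[]
    for p,u,n in((pt,ut,'top'),(ps,us,'scene')):
        b=np.array(list(BI[n])+[0]); o=P(p,*u,0.0)-b; d=P(p,*u,1.0)-b-o; L.append((o,d/np.linalg.norm(d)))
    M=sum(np.eye(3)-np.outer(d,d) for o,d in L); v=sum((np.eye(3)-np.outer(d,d))@o for o,d in L)
    x=np.linalg.solve(M,v); r=[np.linalg.norm((np.eye(3)-np.outer(d,d))@(x-o)) for o,d in L]
    e=x[:2]-C; print('world',x.round(4),'case',(e@EX).round(4),(e@EY).round(4),x[2].round(4),'res',np.round(r,4)); return x
E
python3 - <<'E'
from h import *
t=np.load('top8.npy',allow_pickle=True).item();s=np.load('scene8.npy',allow_pickle=True).item()
a=tri(t,(279.9,272.4),s,(230.75,234.5)); b=tri(t,(304.9,267.25),s,(247.6,243.25)); print(np.linalg.norm(a-b))
tri(t,(284.8,241.8),s,(255.5,230.5))
# depth points near the bar
for n,p,L in(('top',t,((279.9,272.4),(304.9,267.25))),('scene',s,((230.75,234.5),(247.6,243.25)))):
    w=cloud(p);X,Y,z=case(w,BI[n])
    m=(X<-.1)&(X>-.16)&(abs(Y)<.06)&(z>.03)
    for y0 in(-.025,-.0125,0,.0125,.025):
        k=m&(abs(Y-y0)<.006)&(X<-.132);
        if k.sum(): print(n,y0,k.sum(),X[k].mean().round(4),X[k].min().round(4),z[k].mean().round(4),np.percentile(z[k],[10,90]).round(4))
    k=(X>-.125)&(X<-.088)&(abs(Y)<.012)&(z>.03)
    print(n,'lever',k.sum(),[(round(x0,3),np.median(z[k&(abs(X-x0)<.003)]).round(4)) for x0 in np.arange(-.123,-.088,.006) if (k&(abs(X-x0)<.003)).sum()>0])
E
```

```text
world [0.4003 0.2032 0.0733] case -0.1511 0.0259 0.0733 res [0.0002 0.0002]
world [0.4106 0.1502 0.0773] case -0.1522 -0.028 0.0773 res [0.0004 0.0004]
0.05409557287952488
world [0.4699 0.1935 0.0387] case -0.0852 0.0018 0.0387 res [0.0008 0.0008]
top -0.025 120 -0.1384 -0.1526 0.5115 [0.069  0.6569]
top -0.0125 14 -0.1498 -0.1519 0.0713 [0.0679 0.075 ]
top 0 13 -0.1495 -0.152 0.0706 [0.0685 0.0728]
top 0.0125 13 -0.1497 -0.1519 0.071 [0.0687 0.0735]
top 0.025 26 -0.1443 -0.1525 0.069 [0.0633 0.0733]
top lever 735 [(np.float64(-0.123), np.float64(0.0493)), (np.float64(-0.117), np.float64(0.0491)), (np.float64(-0.111), np.float64(0.5735)), (np.float64(-0.105), np.float64(0.5961)), (np.float64(-0.099), np.float64(0.5949)), (np.float64(-0.093), np.float64(0.5953))]
scene -0.025 24 -0.1425 -0.1524 0.2718 [0.0659 0.6114]
scene -0.0125 11 -0.1473 -0.1519 0.0696 [0.0657 0.0735]
scene 0 8 -0.1503 -0.1522 0.0709 [0.0694 0.0725]
scene 0.0125 9 -0.1501 -0.1518 0.0716 [0.0699 0.0736]
scene 0.025 19 -0.1448 -0.1529 0.0681 [0.0644 0.0716]
scene lever 400 [(np.float64(-0.123), np.float64(0.0482)), (np.float64(-0.117), np.float64(0.0465)), (np.float64(-0.111), np.float64(0.5642)), (np.float64(-0.105), np.float64(0.5516)), (np.float64(-0.099), np.float64(0.5365)), (np.float64(-0.093), np.float64(0.5215))]
```

Call:
carry_out:
  linear:
    - [-0.035,-0.008,0]
    - [-0.07,-0.016,0]
    - [-0.105,-0.023,0]
    - [-0.117,-0.026,0]
    - [-0.117,-0.026,0]
    - [-0.117,-0.026,-0.04]
    - [-0.117,-0.026,-0.07]
    - [-0.117,-0.026,-0.07]
  roll: [0,0,0,0,0,0,0,0]
  gripper: 1.0

```text
clock: 11.6
tool_pos: [0.4057, 0.1764, 0.1478]
eef_rot: [-0.108, 0.994, -0.003, -0.002]
contact_force: [-0.5, -0.1, -0.5]
opening: 0.588
```

Run:
```python
from h import *
tool()
p=snapshot('scene'); save(p,'scene9'); tool()
a=cv2.imread('pics/scene9.png')[130:290,170:330]
cv2.imwrite('pics/c9.png',cv2.resize(a,(600,600),interpolation=cv2.INTER_NEAREST))
```

```text
t 11.6 tcp [0.4057 0.1764 0.1478] case XY -0.1515 -0.0014 jaw 102.35 F [-0.5 -0.1 -0.5] op 51.7
t 11.65 tcp [0.4062 0.1767 0.1498] case XY -0.1509 -0.0012 jaw 102.35 F [0.2 0.7 0.9] op 55.5
```

View pics/c9.png

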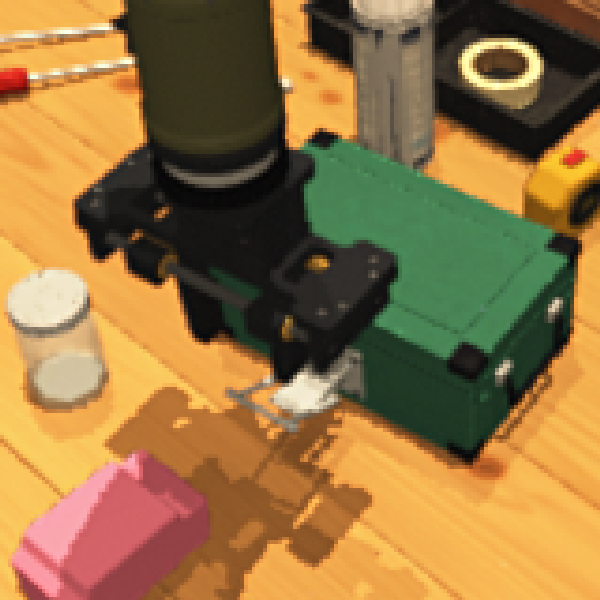

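Call:
carry_out:
  linear:
    - [0,0,0]
    - [0,0,0]
    - [0,0,0]
    - [0,0,0]
    - [0,0,-0.02]
    - [0,0,-0.05]
    - [0,0,-0.077]
    - [0,0,-0.077]
  roll: [0,0,0,0,0,0,0,0]

```text
clock: 12.32
tool_pos: [0.4052, 0.1764, 0.0702]
eef_rot: [-0.108, 0.994, -0.004, -0.003]
contact_force: [-0.7, -0.1, -0.1]
opening: 1.001
```

Run:
```python
from h import *
tool()
p=snapshot('scene'); save(p,'scene10');np.save('scene10.npy',p,allow_pickle=True); tool()
a=cv2.imread('pics/scene10.png')[190:270,200:300]
cv2.imwrite('pics/c10.png',cv2.resize(a,(800,640),interpolation=cv2.INTER_NEAREST))
```

```text
t 12.32 tcp [0.4052 0.1764 0.0702] case XY -0.1519 -0.0012 jaw 102.43 F [-0.7 -0.1 -0.1] op 88.1
t 12.37 tcp [0.4055 0.1764 0.0719] case XY -0.1516 -0.0014 jaw 102.41 F [-0.7 -0.4  0.1] op 88.0
```

View pics/c10.png

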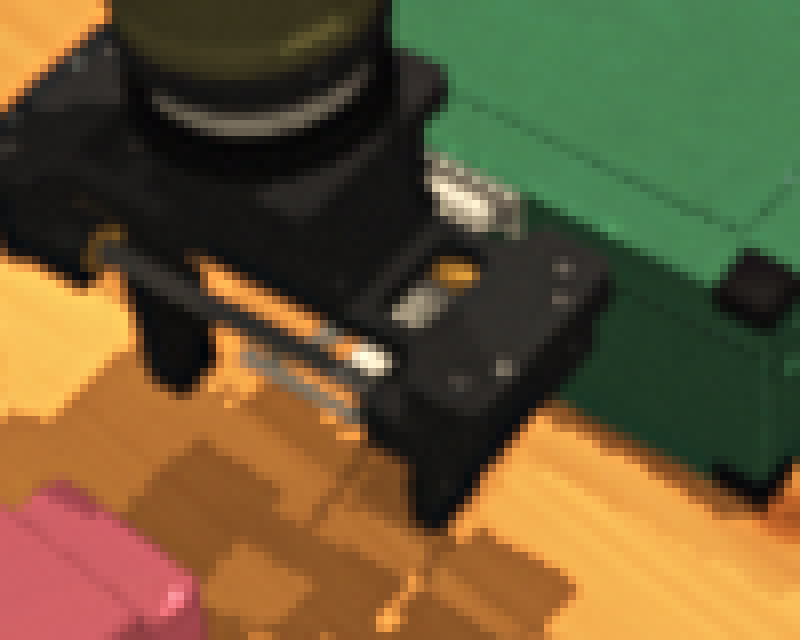

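Call:
carry_out:
  linear:
    - [0,0,0]
    - [0,0,0]
    - [0,0,0]
    - [0,0,0]
    - [0,0,0]
    - [0,0,0]
    - [0,0,0]
  roll: [0,0,0,0,0,0,0]
  gripper: 0.0
  grip_force: 15

```text
clock: 12.95
tool_pos: [0.4058, 0.1764, 0.0722]
eef_rot: [-0.108, 0.994, -0.004, -0.002]
contact_force: [0.4, 0.4, 0.7]
opening: 0.646
```

Run:
```python
from h import *
tool()
p=snapshot('scene'); save(p,'scene11');np.save('scene11.npy',p,allow_pickle=True); tool()
a=cv2.imread('pics/scene11.png')[190:270,200:300]
cv2.imwrite('pics/c11.png',cv2.resize(a,(800,640),interpolation=cv2.INTER_NEAREST))
```

```text
t 12.95 tcp [0.4058 0.1764 0.0722] case XY -0.1514 -0.0014 jaw 102.4 F [0.4 0.4 0.7] op 56.8
t 13.0 tcp [0.4056 0.1764 0.072 ] case XY -0.1515 -0.0013 jaw 102.4 F [0.3 1.5 0.1] op 56.7
```

View pics/c11.png

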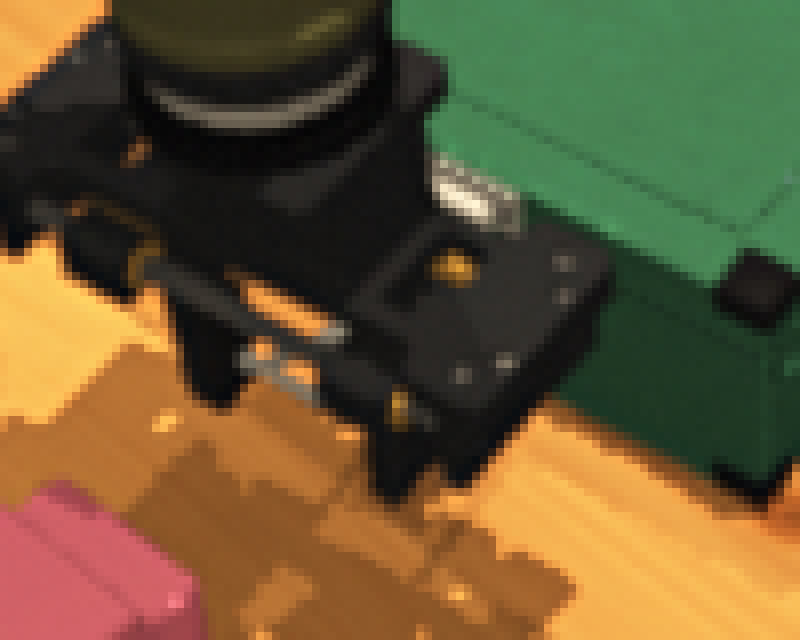

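Call:
carry_out:
  linear:
    - [0.005,0.001,0.008]
    - [0.0103,0.0022,0.016]
    - [0.02,0.0043,0.024]
    - [0.0275,0.0059,0.029]
    - [0.0347,0.0074,0.032]
    - [0.042,0.009,0.032]
    - [0.0494,0.0106,0.032]
    - [0.0494,0.0106,0.032]
  roll: [0,0,0,0,0,0,0,0]

```text
clock: 13.67
tool_pos: [0.4566, 0.1871, 0.1039]
eef_rot: [-0.107, 0.994, -0.004, -0.002]
contact_force: [1.7, -1.0, 0.3]
opening: 0.646
```

Run:
```python
from h import *
tool()
p=snapshot('scene'); save(p,'scene12');np.save('scene12.npy',p,allow_pickle=True)
p=snapshot('top'); save(p,'top12');np.save('top12.npy',p,allow_pickle=True); tool()
a=cv2.imread('pics/scene12.png')[170:250,210:310];b=cv2.imread('pics/top12.png')[210:290,235:335]
cv2.imwrite('pics/c12.png',cv2.vconcat([cv2.resize(x,(375,300),interpolation=cv2.INTER_NEAREST) for x in (a,b)]))
```

```text
t 13.67 tcp [0.4566 0.1871 0.1039] case XY -0.0994 -0.0016 jaw 102.34 F [ 1.7 -1.   0.3] op 56.9
t 13.77 tcp [0.455  0.1868 0.1037] case XY -0.101 -0.0015 jaw 102.38 F [ 0.3 -0.5  1.8] op 57.0
```

View pics/c12.png

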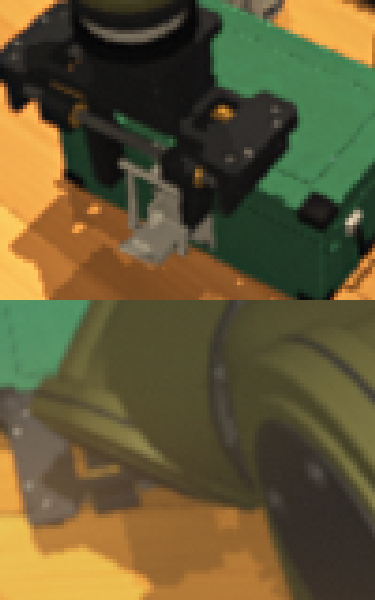

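Run:
```python
from h import *
for n in ('scene8','top8','scene12'):
    p=np.load(n+'.npy',allow_pickle=True).item(); c=n[:-1] if n[-1]=='8' else 'scene'
    X,Y,z=case(cloud(p),BI[c])
    k=(abs(Y)<.012)&(z>.075)&(z<.11)&(X>-.13)&(X<-.07)
    print(n,k.sum())
    for z0 in np.arange(.076,.112,.003):
        m=k&(abs(z-z0)<.0015)
        if m.sum(): print('  z',round(z0,3),m.sum(),X[m].min().round(4),np.median(X[m]).round(4),X[m].max().round(4))
    # lid front face
    m=(abs(Y)>.04)&(abs(Y)<.1)&(z>.085)&(z<.098)&(X<-.05)
    if m.sum(): print(' lid front',m.sum(),np.median(X[m]).round(4))
    m=(abs(Y)>.04)&(abs(Y)<.1)&(z>.03)&(z<.07)&(X<-.05)&(X>-.1)
    if m.sum(): print(' case front',m.sum(),np.median(X[m]).round(4))
    m=(X>-.05)&(X<.05)&(abs(Y)<.1)&(z<.12)&(z>.09)
    if m.sum(): print(' lid top z',np.median(z[m]).round(4))
p=np.load('scene12.npy',allow_pickle=True).item();X,Y,z=case(cloud(p),BI['scene'])
a=p['img'][185:245,225:275]; 
cv2.imwrite('pics/c12b.png',cv2.resize(cv2.cvtColor(a,cv2.COLOR_RGB2BGR),(600,720),interpolation=cv2.INTER_NEAREST)[:600])
```

```text
scene8 92
  z 0.085 1 -0.0728 -0.0728 -0.0728
  z 0.088 20 -0.0926 -0.082 -0.0708
  z 0.091 19 -0.0937 -0.082 -0.073
  z 0.094 30 -0.0938 -0.0794 -0.0723
  z 0.097 12 -0.094 -0.0732 -0.0709
  z 0.1 6 -0.073 -0.0727 -0.071
  z 0.103 3 -0.0724 -0.0723 -0.072
  z 0.106 1 -0.0703 -0.0703 -0.0703
 lid front 127 -0.07
 case front 368 -0.0698
 lid top z 0.1045
top8 129
  z 0.085 4 -0.0871 -0.0839 -0.0811
  z 0.088 16 -0.0926 -0.0836 -0.0759
  z 0.091 35 -0.0921 -0.0841 -0.0723
  z 0.094 40 -0.0928 -0.0785 -0.0723
  z 0.097 18 -0.093 -0.0834 -0.0725
  z 0.1 5 -0.0731 -0.0718 -0.0704
  z 0.103 10 -0.0727 -0.0716 -0.0702
  z 0.106 1 -0.0701 -0.0701 -0.0701
 lid front 23 -0.07
 case front 74 -0.0699
 lid top z 0.1047
scene12 19
  z 0.091 1 -0.0856 -0.0856 -0.0856
  z 0.094 1 -0.0903 -0.0903 -0.0903
  z 0.097 1 -0.0993 -0.0993 -0.0993
  z 0.1 4 -0.1001 -0.0995 -0.0969
  z 0.103 12 -0.1013 -0.0989 -0.071
 lid front 58 -0.0705
 case front 261 -0.07
 lid top z 0.1045
```

View pics/c12b.png

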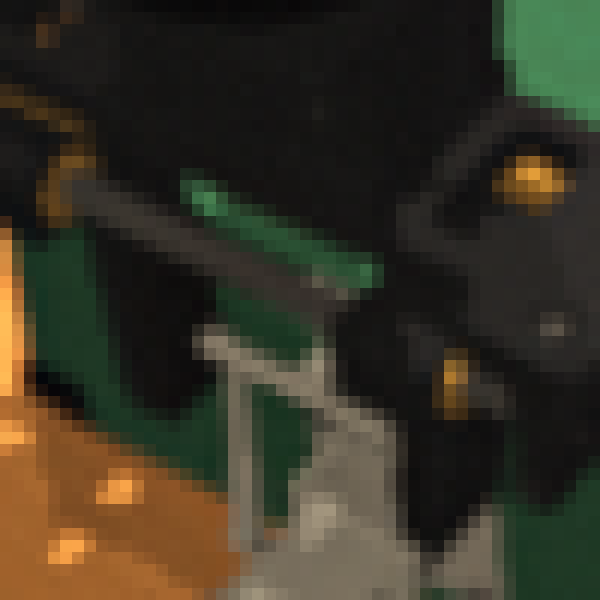

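Call:
carry_out:
  linear:
    - [0.004,0.001,0]
    - [0.008,0.002,0]
    - [0.012,0.0025,0]
    - [0.0142,0.003,0]
    - [0.0142,0.003,0]
  roll: [0,0,0,0,0]

```text
clock: 14.18
tool_pos: [0.4694, 0.1897, 0.1034]
eef_rot: [-0.108, 0.994, -0.004, -0.003]
contact_force: [-1.1, -0.9, -2.2]
opening: 0.645
```

Run:
```python
from h import *
tool()
p=snapshot('scene'); save(p,'scene13');np.save('scene13.npy',p,allow_pickle=True); tool()
X,Y,z=case(cloud(p),BI['scene'])
k=(abs(Y)<.03)&(z>.09)&(z<.11)&(X>-.12)&(X<-.0735)
v,u=np.nonzero(k)
for i in range(len(u)): print(u[i],v[i],X[v[i],u[i]].round(4),Y[v[i],u[i]].round(4),z[v[i],u[i]].round(4))
a=p['img'][185:245,225:275]; 
cv2.imwrite('pics/c13.png',cv2.resize(cv2.cvtColor(a,cv2.COLOR_RGB2BGR),(600,720),interpolation=cv2.INTER_NEAREST)[:600])
```

```text
t 14.18 tcp [0.4694 0.1897 0.1034] case XY -0.0863 -0.0017 jaw 102.37 F [-1.1 -0.9 -2.2] op 56.7
t 14.23 tcp [0.4692 0.1897 0.1034] case XY -0.0866 -0.0017 jaw 102.37 F [-0.5 -0.9 -1.8] op 56.9
244 209 -0.0875 0.03 0.1063
245 210 -0.0866 0.0278 0.1032
246 210 -0.0836 0.0272 0.1008
251 210 -0.0736 0.0193 0.0965
245 211 -0.0878 0.0271 0.1009
246 211 -0.0868 0.0246 0.1015
247 211 -0.0848 0.0231 0.1006
248 211 -0.085 0.0197 0.1028
245 212 -0.0885 0.0269 0.098
246 212 -0.0883 0.0237 0.0997
247 212 -0.0875 0.0211 0.1005
248 212 -0.0874 0.0179 0.1023
249 212 -0.086 0.0158 0.1022
250 212 -0.0845 0.0138 0.1021
252 212 -0.075 0.0154 0.0926
253 212 -0.0745 0.0126 0.0938
254 212 -0.0738 0.0098 0.0949
245 213 -0.086 0.0295 0.0905
246 213 -0.0883 0.0241 0.0958
247 213 -0.0865 0.0223 0.0952
248 213 -0.0865 0.019 0.0972
249 213 -0.087 0.0153 0.0998
250 213 -0.0857 0.0131 0.0999
251 213 -0.085 0.0104 0.1009
252 213 -0.0838 0.0082 0.1011
253 213 -0.0779 0.0099 0.0948
254 213 -0.0754 0.0088 0.0931
255 213 -0.0741 0.0066 0.0932
246 214 -0.0888 0.024 0.0927
247 214 -0.0881 0.0213 0.0935
250 214 -0.0877 0
[... 1240 characters left out ...]
9
259 218 -0.0893 -0.0175 0.1031
260 218 -0.0867 -0.0186 0.1013
252 219 -0.0928 0.0023 0.0906
253 219 -0.0928 -0.0009 0.0926
254 219 -0.0896 -0.0015 0.09
255 219 -0.092 -0.0067 0.0953
256 219 -0.0918 -0.0097 0.097
260 219 -0.0874 -0.0189 0.0985
255 220 -0.0918 -0.0063 0.0912
256 220 -0.0915 -0.0093 0.0927
257 220 -0.0897 -0.011 0.0921
258 220 -0.0869 -0.0119 0.09
260 220 -0.0874 -0.0186 0.0946
261 220 -0.0953 -0.0282 0.1079
255 221 -0.0942 -0.008 0.0907
256 221 -0.0937 -0.0108 0.092
257 221 -0.0912 -0.012 0.0904
260 221 -0.0893 -0.02 0.0935
261 221 -0.0955 -0.0281 0.1043
260 222 -0.0899 -0.0202 0.0905
261 222 -0.096 -0.0283 0.1012
261 223 -0.0971 -0.0289 0.0989
261 224 -0.0957 -0.0276 0.0931
```

View pics/c13.png

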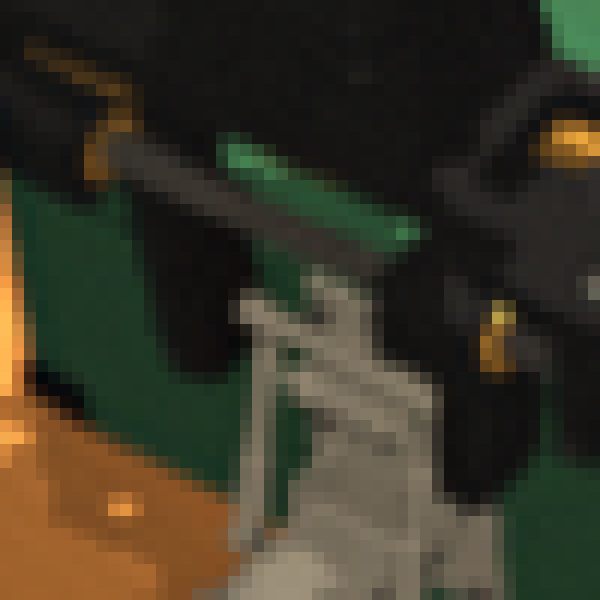

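Call:
carry_out:
  linear:
    - [0.001,0.0002,0]
    - [0.0012,0.0003,-0.002]
    - [0.0012,0.0003,-0.004]
    - [0.0012,0.0003,-0.006]
    - [0.0012,0.0003,-0.008]
    - [0.0012,0.0003,-0.0095]
    - [0.0012,0.0003,-0.0095]
    - [0.0012,0.0003,-0.0095]
  roll: [0,0,0,0,0,0,0,0]

```text
clock: 14.9
tool_pos: [0.4713, 0.1901, 0.0947]
eef_rot: [-0.108, 0.994, -0.004, -0.002]
contact_force: [0.2, -0.6, 9.5]
opening: 0.646
```

Run:
```python
from h import *
tool()
p=snapshot('scene'); save(p,'scene14');np.save('scene14.npy',p,allow_pickle=True); tool()
X,Y,z=case(cloud(p),BI['scene'])
k=(abs(Y)<.03)&(z>.085)&(z<.11)&(X>-.12)&(X<-.0735)
for y0 in np.arange(-.027,.03,.006):
    m=k&(abs(Y-y0)<.003); 
    if m.sum(): i=np.argsort(-z[m])[:5]; print(y0.round(3),[(a,b) for a,b in zip(X[m][i].round(4).tolist(),z[m][i].round(4).tolist())])
a=p['img'][185:245,225:275]; 
cv2.imwrite('pics/c14.png',cv2.resize(cv2.cvtColor(a,cv2.COLOR_RGB2BGR),(600,720),interpolation=cv2.INTER_NEAREST)[:600])
```

```text
t 14.9 tcp [0.4713 0.1901 0.0947] case XY -0.0845 -0.0017 jaw 102.36 F [ 0.2 -0.6  9.5] op 56.9
t 14.95 tcp [0.4713 0.1902 0.0947] case XY -0.0844 -0.0017 jaw 102.36 F [ 0.4 -1.6  8.8] op 57.0
-0.027 [(-0.0938, 0.1095), (-0.0938, 0.1056), (-0.0933, 0.1031), (-0.0927, 0.0985), (-0.0944, 0.097)]
-0.021 [(-0.0861, 0.0909), (-0.0876, 0.0871)]
-0.015 [(-0.0849, 0.0949), (-0.0848, 0.0929), (-0.0855, 0.0919), (-0.0864, 0.0893)]
-0.009 [(-0.0868, 0.0956), (-0.0907, 0.0954), (-0.0843, 0.094), (-0.0904, 0.0932), (-0.0927, 0.0925)]
-0.003 [(-0.0866, 0.0955), (-0.0917, 0.095), (-0.0904, 0.0949), (-0.091, 0.094), (-0.084, 0.0937)]
0.003 [(-0.0858, 0.0963), (-0.0844, 0.0961), (-0.0929, 0.0946), (-0.075, 0.0946), (-0.0901, 0.0946)]
0.009 [(-0.076, 0.096), (-0.077, 0.0954), (-0.0804, 0.0944), (-0.0899, 0.0942), (-0.0853, 0.0935)]
0.015 [(-0.0767, 0.095), (-0.0859, 0.0944), (-0.0842, 0.0939), (-0.0908, 0.0935), (-0.0921, 0.0934)]
0.021 [(-0.0744, 0.0938), (-0.0837, 0.0931), (-0.0823, 0.0931), (-0.0849, 0.0929), (-0.0745, 0.0919)]
0.027 [(-0.0811, 0.0974), (-0.0856, 0.0959), (-0.0869, 0.0958), (-0.0835, 0.0949), (-0.0867, 0.0935)]
```

View pics/c14.png

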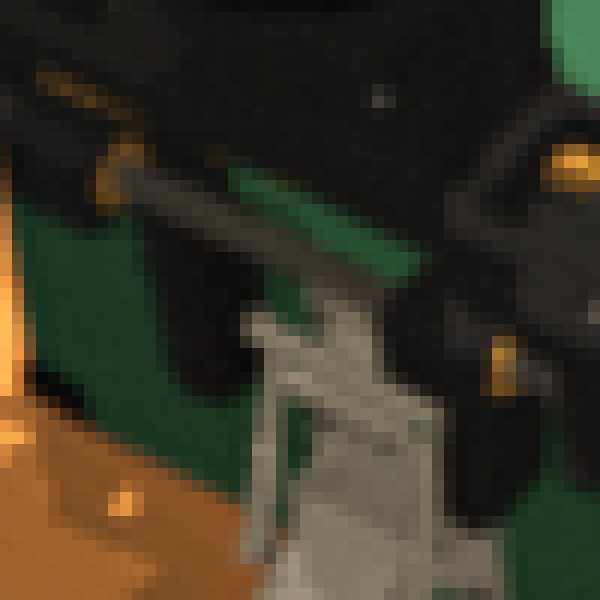

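Call:
carry_out:
  linear:
    - [0,0,0]
    - [0,0,0]
    - [0,0,0]
    - [0,0,0]
    - [0,0,0]
    - [0,0,0.02]
    - [0,0,0.06]
    - [0,0,0.06]
  roll: [0,0,0,0,0,0,0,0]
  gripper: 1.0

```text
clock: 15.62
tool_pos: [0.4734, 0.1918, 0.1591]
eef_rot: [-0.108, 0.994, -0.002, 0.002]
contact_force: [-0.1, 0.5, 0.1]
opening: 1.001
```

Call:
carry_out:
  linear:
    - [-0.02,-0.004,0]
    - [-0.045,-0.01,0]
    - [-0.06,-0.013,0]
    - [-0.06,-0.013,0]
  roll: [0,0,0,0]
  gripper: 0.41

```text
clock: 15.95
tool_pos: [0.4098, 0.1775, 0.159]
eef_rot: [-0.109, 0.994, -0.003, -0.0]
contact_force: [0.4, -0.4, 0.2]
opening: 0.723
```

Run:
```python
from h import *
tool()
for n in ('scene','top'):
    p=snapshot(n); save(p,n+'15');np.save(n+'15.npy',p,allow_pickle=True)
    X,Y,z=case(cloud(p),BI[n])
    k=(abs(Y)<.034)&(z>.02)&(z<.11)&(X>-.12)&(X<-.0735)
    for y0 in np.arange(-.03,.031,.006):
        m=k&(abs(Y-y0)<.003); 
        if m.sum(): i=np.argsort(-z[m])[:40:4]; print(n,y0.round(3),[(a,b) for a,b in zip(X[m][i].round(4).tolist(),z[m][i].round(4).tolist())])
tool()
a=cv2.imread('pics/scene15.png')[190:260,210:290];b=cv2.imread('pics/top15.png')[210:280,245:325]
cv2.imwrite('pics/c15.png',cv2.hconcat([cv2.resize(x,(400,350),interpolation=cv2.INTER_NEAREST) for x in (a,b)]))
```

```text
t 15.95 tcp [0.4098 0.1775 0.159 ] case XY -0.1472 -0.0012 jaw 102.49 F [ 0.4 -0.4  0.2] op 63.6
scene -0.024 [(-0.0849, 0.0949), (-0.0876, 0.0813), (-0.0947, 0.0577), (-0.0965, 0.0439), (-0.0976, 0.0373)]
scene -0.018 [(-0.0845, 0.0925), (-0.086, 0.0868), (-0.0895, 0.0781), (-0.0884, 0.0705), (-0.0922, 0.0661), (-0.0935, 0.0599), (-0.0973, 0.0533), (-0.0977, 0.0479), (-0.0794, 0.043), (-0.1014, 0.0367)]
scene -0.012 [(-0.0736, 0.0589), (-0.0815, 0.0522), (-0.0813, 0.0478), (-0.0817, 0.0442), (-0.0761, 0.0421), (-0.0996, 0.04), (-0.1093, 0.0383), (-0.1005, 0.0373), (-0.1053, 0.0341), (-0.1081, 0.0321)]
scene -0.006 [(-0.0738, 0.0571), (-0.0889, 0.0466), (-0.092, 0.0449), (-0.0998, 0.0423), (-0.1032, 0.039), (-0.1117, 0.0377), (-0.1137, 0.0366), (-0.1196, 0.0306)]
scene -0.0 [(-0.0737, 0.0589), (-0.0848, 0.0486), (-0.0968, 0.046), (-0.0985, 0.0443), (-0.1003, 0.0407), (-0.1008, 0.0395), (-0.1131, 0.0373), (-0.1158, 0.0351), (-0.1186, 0.0334)]
scene 0.006 [(-0.0898, 0.0497), (-0.0947, 0.0467), (-0.0992, 0.0453), (-0.096, 0.0444), (-0.0997, 0.0417), (-0.108, 0.0397), (-0.1141, 0.0387), (-0.1085, 0.0363), (-0.1125, 0.0317)]
scene 0.012 [(-0.0892, 0.0508), (-0.0923, 0.0451), (-0.1018, 0.0427), (-0.1062, 0.0411), (-0.1033, 0.0385), (-0.1085, 0.036), (-0.1165, 0.0336)]
scene 0.018 [(-0.0988, 0.0463), (-0.0965, 0.0407), (-0.0999, 0.0395), (-0.1191, 0.0333)]
scene 0.024 [(-0.0972, 0.0458), (-0.1027, 0.0394)]
t 16.05 tcp [0.4137 0.179  0.1591] case XY -0.1431 -0.0005 jaw 102.39 F [1.  1.  0.3] op 55.5
```

View pics/c15.png

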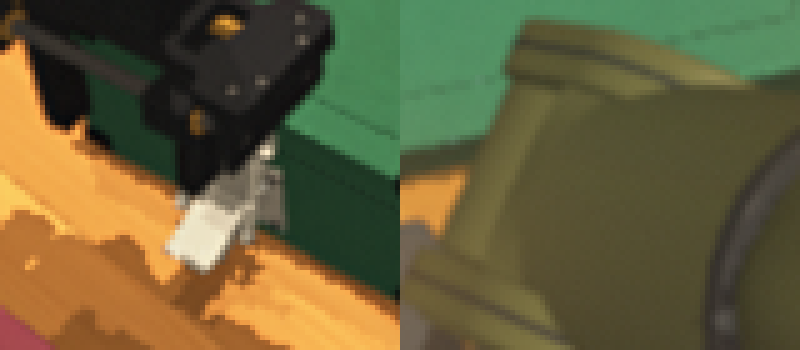

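Call:
carry_out:
  linear:
    - [0,0,0]
    - [0,0,0]
    - [0,0,-0.03]
    - [0,0,-0.065]
    - [0,0,-0.085]
    - [0,0,-0.093]
    - [0,0,-0.093]
  roll: [0,0,0,0,0,0,0]

```text
clock: 16.63
tool_pos: [0.4136, 0.1792, 0.064]
eef_rot: [-0.108, 0.994, -0.003, 0.001]
contact_force: [0.2, -0.1, 0.2]
opening: 0.411
```

Run:
```python
from h import *
tool()
for n in ('scene',):
    p=snapshot(n); save(p,n+'16');np.save(n+'16.npy',p,allow_pickle=True)
tool()
from scipy.spatial.transform import Rotation as R
s=status.get_state(); t=np.array(s['tool_pos']); Rm=R.from_quat(s['eef_rot']).as_matrix()
w=cloud(p)-np.array(list(BI[n])+[0]); l=(w-t)@Rm
m=(np.abs(l[...,0])<.05)&(np.abs(l[...,1])<.10)&(l[...,2]<.021)&(l[...,2]>-.1)
for a in np.arange(-.07,.021,.007):
    k=m&(l[...,2]>a)&(l[...,2]<a+.007)
    if k.sum()>5: q=l[k]; print(round(a,3),k.sum(),'x',np.percentile(q[:,0],[2,50,98]).round(4),'y',np.percentile(q[:,1],[2,25,50,75,98]).round(4))
a=cv2.imread('pics/scene16.png')[190:270,190:290]
cv2.imwrite('pics/c16.png',cv2.resize(a,(750,600),interpolation=cv2.INTER_NEAREST))
```

```text
t 16.63 tcp [0.4136 0.1792 0.064 ] case XY -0.1431 -0.0003 jaw 102.44 F [ 0.2 -0.1  0.2] op 36.1
t 16.68 tcp [0.4139 0.1792 0.0651] case XY -0.1428 -0.0003 jaw 102.42 F [-0.5 -0.1 -0. ] op 36.3
-0.07 215 x [-0.0195  0.026   0.0358] y [-0.087  -0.0422 -0.0267  0.0399  0.0829]
-0.063 177 x [-0.0095  0.0268  0.0362] y [-0.0812 -0.037   0.0114  0.0505  0.0832]
-0.056 107 x [-0.0291  0.0273  0.0357] y [-0.0822 -0.0812 -0.0343  0.0481  0.0841]
-0.049 43 x [-0.0267  0.0073  0.0356] y [-0.0824 -0.0812 -0.0797  0.0813  0.0859]
-0.035 6 x [-0.005   0.      0.0113] y [0.0289 0.0296 0.0299 0.0303 0.0368]
-0.028 21 x [-0.0068  0.0096  0.0127] y [-0.0317  0.0228  0.0281  0.0299  0.0373]
-0.021 17 x [-0.0067  0.0104  0.0122] y [-0.0312  0.0218  0.0253  0.0303  0.0354]
-0.014 23 x [0.0002 0.0095 0.0123] y [-0.0301 -0.0294  0.0233  0.0268  0.0366]
-0.007 34 x [-0.003   0.0092  0.0129] y [-0.031  -0.0263  0.0219  0.0239  0.0351]
0.0 34 x [-0.0052  0.0096  0.0127] y [-0.0294 -0.0255  0.0211  0.0237  0.0331]
0.007 29 x [-0.0035  0.009   0.0122] y [-0.0287 -0.0272  0.0214  0.023   0.0326]
0.014 19 x [-0.0081  0.0094  0.0126] y [-0.026   0.0042  0.0223  0.0257  0.0321]
```

View pics/c16.png

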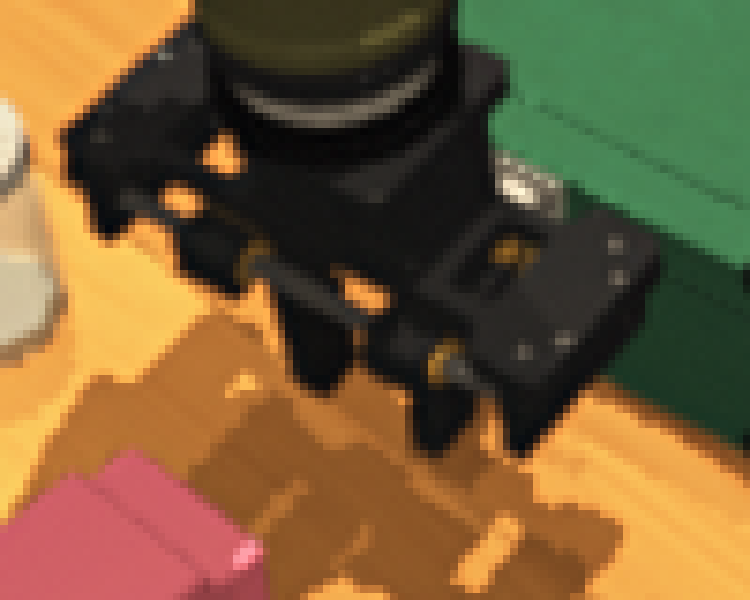

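Call:
carry_out:
  linear:
    - [0.015,0.0031,0.001]
    - [0.0293,0.0063,0.001]
    - [0.0332,0.0071,0.001]
    - [0.0352,0.0075,0.001]
    - [0.0372,0.008,0.001]
    - [0.0391,0.0084,0.001]
    - [0.0391,0.0084,0.001]
  roll: [0,0,0,0,0,0,0]

```text
clock: 17.27
tool_pos: [0.4506, 0.187, 0.066]
eef_rot: [-0.109, 0.994, -0.003, -0.001]
contact_force: [-4.4, -0.0, 2.0]
opening: 0.409
```

Run:
```python
from h import *
tool()
p=snapshot('scene'); save(p,'scene17');np.save('scene17.npy',p,allow_pickle=True)
tool()
X,Y,z=case(cloud(p),BI['scene'])
for y0 in (-.02,-.008,0,.008):
    m=(abs(Y-y0)<.004)&(z>.003)&(z<.1)&(X>-.13)&(X<-.073);i=np.argsort(-z[m])[::6]; print(y0,[(a,b) for a,b in zip(X[m][i].round(4).tolist(),z[m][i].round(4).tolist())])
a=cv2.imread('pics/scene17.png')[180:260,205:305]
cv2.imwrite('pics/c17.png',cv2.resize(a,(750,600),interpolation=cv2.INTER_NEAREST))
```

```text
t 17.27 tcp [0.4506 0.187  0.066 ] case XY -0.1053 -0.0004 jaw 102.47 F [-4.4 -0.   2. ] op 36.0
t 17.32 tcp [0.4506 0.187  0.066 ] case XY -0.1053 -0.0004 jaw 102.48 F [-5.2  0.7  1.5] op 36.0
-0.02 [(-0.1163, 0.0804), (-0.116, 0.0717), (-0.1153, 0.0605), (-0.0974, 0.0411), (-0.0751, 0.0261)]
-0.008 [(-0.1116, 0.0394), (-0.1086, 0.0328), (-0.1241, 0.0319), (-0.1246, 0.0304), (-0.1087, 0.0243)]
0 [(-0.102, 0.0433), (-0.1048, 0.0391), (-0.11, 0.0346), (-0.1099, 0.0322), (-0.1131, 0.031), (-0.1154, 0.0301)]
0.008 [(-0.0915, 0.0888), (-0.0977, 0.0429), (-0.1013, 0.0399), (-0.1097, 0.0358), (-0.1126, 0.0342), (-0.1217, 0.0316), (-0.1228, 0.0266)]
```

View pics/c17.png

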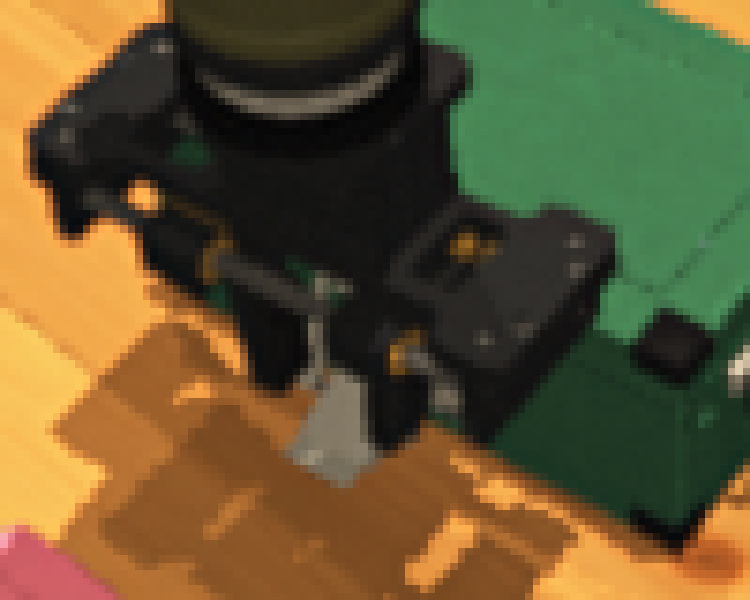

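Call:
carry_out:
  linear:
    - [0.0015,0.0003,0]
    - [0.003,0.0006,0]
    - [0.0045,0.001,0]
    - [0.006,0.0013,0]
    - [0.007,0.0015,0]
    - [0.007,0.0015,0]
  roll: [0,0,0,0,0,0]

```text
clock: 17.82
tool_pos: [0.4522, 0.1873, 0.065]
eef_rot: [-0.11, 0.994, -0.005, -0.005]
contact_force: [-10.9, -0.3, -1.0]
opening: 0.41
```

```bash
cat > look.py <<'E'
from h import *
import sys
k=sys.argv[1]; tool()
p=snapshot('scene'); save(p,'scene'+k)
tool()
X,Y,z=case(cloud(p),BI['scene'])
for y0 in (-.02,-.008,0,.008):
    m=(abs(Y-y0)<.004)&(z>.003)&(z<.1)&(X>-.13)&(X<-.073);i=np.argsort(-z[m])[::6]; print(y0,[(a,b) for a,b in zip(X[m][i].round(4).tolist(),z[m][i].round(4).tolist())])
a=cv2.imread('pics/scene'+k+'.png')[180:260,205:305]
cv2.imwrite('pics/c'+k+'.png',cv2.resize(a,(750,600),interpolation=cv2.INTER_NEAREST))
E
python3 look.py 18
```

```text
t 17.82 tcp [0.4522 0.1873 0.065 ] case XY -0.1037 -0.0005 jaw 102.59 F [-10.9  -0.3  -1. ] op 36.1
t 17.87 tcp [0.4522 0.1873 0.065 ] case XY -0.1037 -0.0005 jaw 102.59 F [-10.8  -1.1  -1.1] op 36.1
-0.02 [(-0.1136, 0.0782), (-0.1149, 0.0661), (-0.1135, 0.0557), (-0.1137, 0.0476), (-0.0735, 0.0236)]
-0.008 [(-0.1079, 0.0338), (-0.111, 0.0301), (-0.1111, 0.0281), (-0.1093, 0.0253), (-0.0805, 0.0038)]
0 [(-0.0934, 0.0448), (-0.106, 0.0389), (-0.1065, 0.0356), (-0.1058, 0.0324), (-0.1225, 0.0288), (-0.12, 0.027)]
0.008 [(-0.0924, 0.0939), (-0.0938, 0.043), (-0.0992, 0.0388), (-0.1064, 0.0352), (-0.1091, 0.0328), (-0.1096, 0.0293), (-0.1185, 0.0282), (-0.12, 0.0263)]
```

View pics/c18.png

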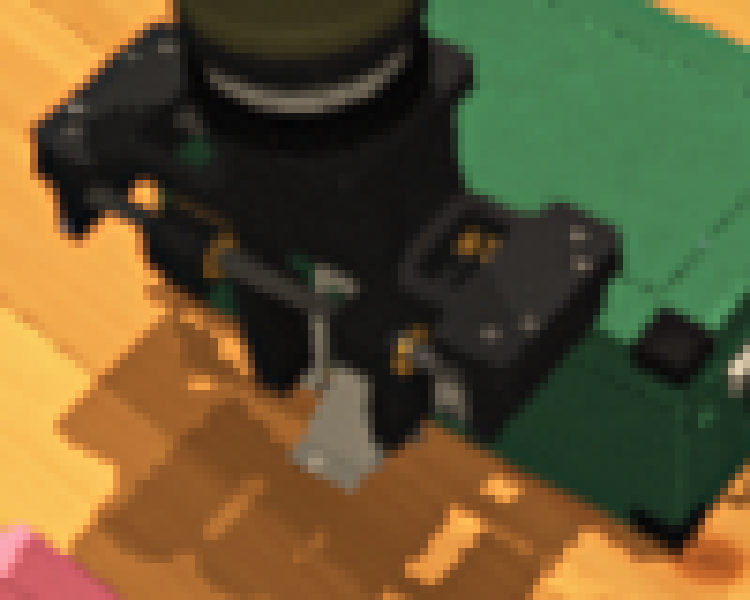

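Call:
carry_out:
  linear:
    - [0.006,0.0013,0]
    - [0.0075,0.0016,0]
    - [0.009,0.0019,0]
    - [0.0105,0.0022,0]
    - [0.012,0.0025,0]
    - [0.012,0.0025,0]
  roll: [0,0,0,0,0,0]

```text
clock: 18.37
tool_pos: [0.4593, 0.1883, 0.0636]
eef_rot: [-0.11, 0.994, -0.006, -0.01]
contact_force: [-10.5, 0.7, -5.1]
opening: 0.411
```

```bash
python3 look.py 19
```

```text
t 18.37 tcp [0.4593 0.1883 0.0636] case XY -0.0966 -0.001 jaw 102.65 F [-10.5   0.7  -5.1] op 36.2
t 18.42 tcp [0.4594 0.1883 0.0636] case XY -0.0964 -0.001 jaw 102.64 F [-9.6 -0.1 -6.2] op 36.4
-0.02 [(-0.1075, 0.079), (-0.1062, 0.0669), (-0.1072, 0.0562), (-0.0746, 0.0421), (-0.0735, 0.0214)]
-0.008 [(-0.093, 0.0212), (-0.0948, 0.0152), (-0.1013, 0.0101)]
0 [(-0.0911, 0.096), (-0.0903, 0.0422), (-0.0913, 0.0332), (-0.0941, 0.0248), (-0.0935, 0.0151), (-0.0984, 0.0118)]
0.008 [(-0.0876, 0.0949), (-0.086, 0.0907), (-0.0868, 0.0473), (-0.0899, 0.0395), (-0.0902, 0.0291), (-0.0918, 0.0253), (-0.0939, 0.0155), (-0.094, 0.011)]
```

View pics/c19.png

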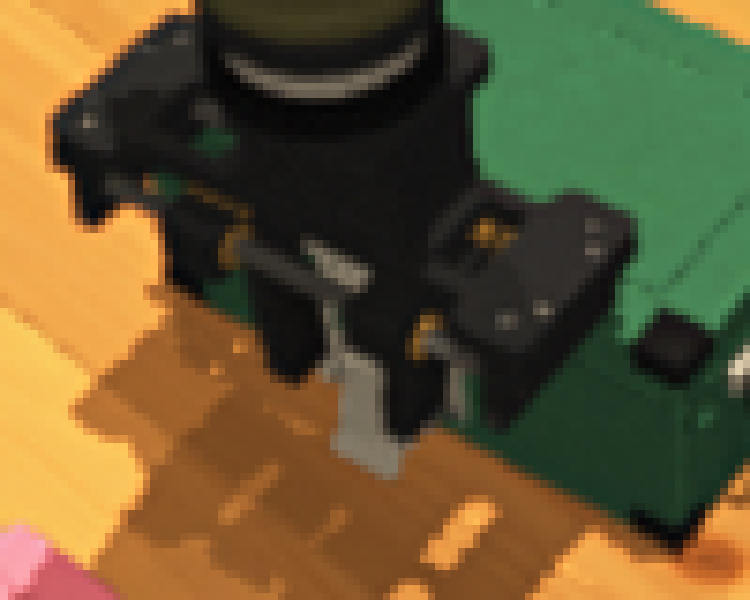

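Call:
carry_out:
  linear:
    - [0.006,0.0013,0.001]
    - [0.009,0.0019,0.001]
    - [0.012,0.0025,0.001]
    - [0.015,0.0031,0.001]
    - [0.015,0.0031,0.001]
    - [0.015,0.0031,0.001]
  roll: [0,0,0,0,0,0]

```text
clock: 18.92
tool_pos: [0.4619, 0.1884, 0.0631]
eef_rot: [-0.112, 0.993, -0.01, -0.021]
contact_force: [-26.5, -0.8, 7.2]
opening: 0.414
```

```bash
python3 look.py 20
```

```text
t 18.92 tcp [0.4619 0.1884 0.0631] case XY -0.094 -0.0014 jaw 102.83 F [-26.5  -0.8   7.2] op 36.5
t 18.97 tcp [0.4619 0.1883 0.0631] case XY -0.094 -0.0015 jaw 102.83 F [-27.4  -1.5   6.7] op 36.2
-0.02 [(-0.105, 0.0832), (-0.1048, 0.0688), (-0.1046, 0.0604), (-0.1043, 0.0496), (-0.0839, 0.0352)]
-0.008 [(-0.0889, 0.0485), (-0.0891, 0.0129)]
0 [(-0.0821, 0.0948), (-0.0851, 0.049), (-0.0894, 0.0345), (-0.0876, 0.0167), (-0.0924, 0.011), (-0.0973, 0.0032)]
0.008 [(-0.082, 0.0947), (-0.0842, 0.092), (-0.0893, 0.049), (-0.0875, 0.0356), (-0.0891, 0.0253), (-0.088, 0.0148), (-0.0909, 0.0084)]
```

View pics/c20.png

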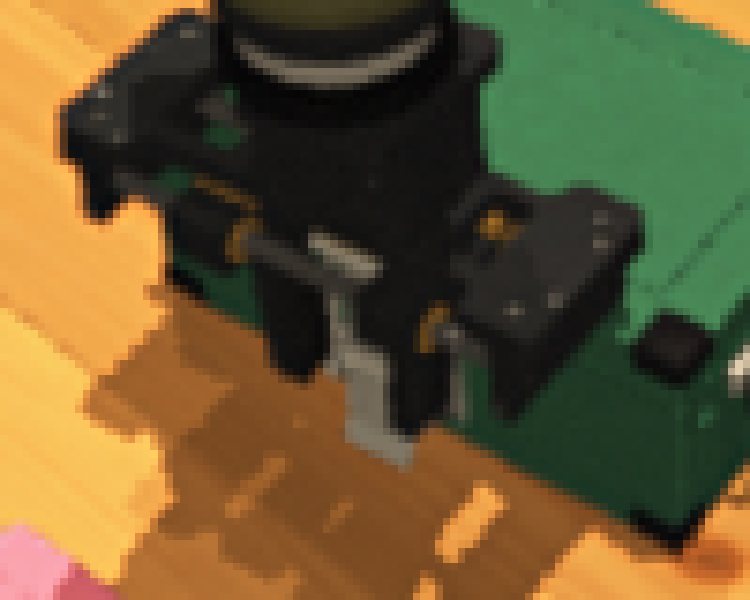

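Call:
carry_out:
  linear:
    - [-0.01,-0.002,0.001]
    - [-0.03,-0.006,0.002]
    - [-0.055,-0.011,0.003]
    - [-0.055,-0.011,0.03]
    - [-0.055,-0.011,0.07]
    - [-0.055,-0.011,0.11]
    - [-0.055,-0.011,0.15]
    - [-0.055,0.03,0.19]
  roll: [0,0,0,0,0,0,0,0]

```text
clock: 19.63
tool_pos: [0.4081, 0.2013, 0.2449]
eef_rot: [-0.107, 0.994, -0.013, -0.02]
contact_force: [0.7, 0.0, -1.6]
opening: 0.41
```

Call:
carry_out:
  linear:
    - [0,0.04,0.04]
    - [0,0.08,0.08]
    - [0,0.12,0.1]
    - [0,0.16,0.1]
    - [0,0.2,0.1]
    - [0,0.24,0.1]
    - [0,0.24,0.1]
    - [0,0.24,0.1]
  roll: [0,0,0,0,0,0,0,0]

```text
clock: 20.3
tool_pos: [0.4064, 0.4473, 0.3452]
eef_rot: [-0.11, 0.994, -0.01, -0.02]
contact_force: [-1.3, -0.1, 0.2]
opening: 0.413
```

Run:
```python
from h import *
tool()
for n in ('scene','top'):
    p=snapshot(n); save(p,n+'21');np.save(n+'21.npy',p,allow_pickle=True)
    X,Y,z=case(cloud(p),BI[n])
    for y0 in (-.021,-.016,-.008,0,.008,.016,.021):
        m=(abs(Y-y0)<.003)&(z>.003)&(z<.1)&(X>-.13)&(X<-.073);i=np.argsort(-z[m])[::4]; print(n,y0,[(a,b) for a,b in zip(X[m][i].round(4).tolist(),z[m][i].round(4).tolist())])
    m=(X>-.068)&(X<.068)&(abs(Y)<.1)&(z>.08)&(z<.13)
    if m.sum(): f=np.polyfit(X[m],z[m],1); print('lid slope',f.round(4),m.sum())
tool()
a=cv2.imread('pics/scene21.png')[185:245,220:300];b=cv2.imread('pics/top21.png')[210:270,245:325]
cv2.imwrite('pics/c21.png',cv2.vconcat([cv2.resize(x,(400,300),interpolation=cv2.INTER_NEAREST) for x in (a,b)]))
```

```text
t 20.3 tcp [0.4064 0.4473 0.3452] case XY -0.094 0.2633 jaw 102.65 F [-1.3 -0.1  0.2] op 36.3
scene -0.021 [(-0.0856, 0.096), (-0.0802, 0.094), (-0.0832, 0.0847), (-0.0853, 0.078), (-0.0838, 0.0699), (-0.0738, 0.0633), (-0.0733, 0.0606), (-0.0825, 0.0538), (-0.0844, 0.0505), (-0.0818, 0.0445), (-0.0844, 0.0402), (-0.073, 0.0356), (-0.0738, 0.0241)]
scene -0.016 [(-0.0735, 0.0962), (-0.0737, 0.0926), (-0.0847, 0.073), (-0.073, 0.0561), (-0.0865, 0.0534), (-0.0897, 0.048), (-0.0892, 0.0431), (-0.0733, 0.0381), (-0.0857, 0.0314)]
scene -0.008 [(-0.0934, 0.0955), (-0.0936, 0.0938), (-0.0835, 0.0929), (-0.0837, 0.0913), (-0.0917, 0.0891), (-0.0889, 0.0487), (-0.0881, 0.0392), (-0.0887, 0.0316), (-0.0895, 0.022), (-0.09, 0.012), (-0.0924, 0.0072)]
scene 0 [(-0.0731, 0.0958), (-0.0826, 0.0937), (-0.0837, 0.0931), (-0.0784, 0.0915), (-0.0832, 0.0886), (-0.087, 0.0499), (-0.0874, 0.0463), (-0.0733, 0.0397), (-0.0896, 0.0326), (-0.09, 0.027), (-0.0907, 0.0128), (-0.0923, 0.0108), (-0.1002, 0.0035)]
scene 0.008 [(-0.0786, 0.0958), (-0.0848, 0.0948), (-0.0896, 0.0938), (-0.0843, 0.0921), (-0.082
[... 1153 characters left out ...]
9, 0.0894), (-0.089, 0.0437), (-0.0911, 0.0124), (-0.1275, 0.004)]
top 0.008 [(-0.0806, 0.0965), (-0.0909, 0.0952), (-0.0783, 0.0938), (-0.0799, 0.0935), (-0.0864, 0.0926), (-0.0817, 0.0916), (-0.0865, 0.0891), (-0.0892, 0.0336), (-0.0908, 0.0108), (-0.0891, 0.0063), (-0.1161, 0.0035)]
top 0.016 [(-0.0738, 0.0966), (-0.0796, 0.0928), (-0.0845, 0.0874), (-0.0827, 0.0555), (-0.0848, 0.0515), (-0.0823, 0.0328), (-0.0774, 0.0031)]
top 0.021 [(-0.0813, 0.0969), (-0.0814, 0.0939), (-0.0838, 0.0787), (-0.0739, 0.0623), (-0.0862, 0.0531), (-0.0879, 0.0324), (-0.1065, 0.0032)]
lid slope [0.0022 0.1043] 5925
t 20.4 tcp [0.4082 0.4417 0.3446] case XY -0.0934 0.2575 jaw 102.37 F [ 0.2 -0.  -0.2] op 36.0
```

View pics/c21.png

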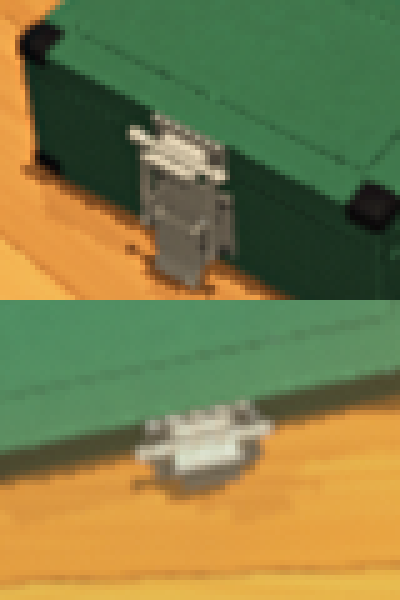

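View pics/scene21.png

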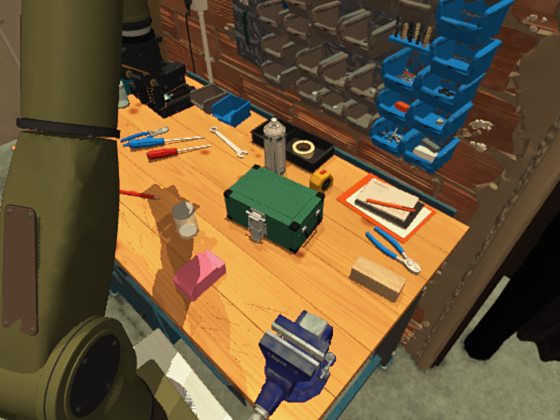

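Run:
```python
from h import *
for n in ('scene','top','scene','top'):
    p=snapshot(n); X,Y,z=case(cloud(p),BI[n])
    m=(abs(Y+.001)<.012)&(z>.013)&(z<.046)&(X<-.080)&(X>-.1)
    f=np.polyfit(z[m]-.046,X[m],1); r=X[m]-np.polyval(f,z[m]-.046); g=abs(r)<.0015
    f=np.polyfit(z[m][g]-.046,X[m][g],1)
    ff=(abs(Y)>.035)&(abs(Y)<.1)&(z>.012)&(z<.07)&(X<-.06)&(X>-.08)
    h=np.polyfit(z[ff]-.046,X[ff],1)
    print(n,'lever slope',f.round(4),m.sum(),g.sum(),'front slope',h.round(4),ff.sum(),'clock',status.get_state()['clock'])
    lp=(abs(abs(Y)-.021)<.003)&(z>.035)&(z<.088)&(X<-.078)
    print('  loop',np.polyfit(z[lp]-.046,X[lp],1).round(4))
    b=(abs(Y)<.027)&(abs(Y)>.016)&(z>.089)&(z<.1)&(X<-.077); print('  bar',X[b].mean().round(4),X[b].min().round(4),z[b].max().round(4),z[b].mean().round(4))
```

```text
scene lever slope [-0.0397 -0.0891] 54 41 front slope [ 0.001 -0.07 ] 550 clock 20.45
  loop [ 4.2849 -0.2357]
  bar -0.0835 -0.0873 0.098 0.0931
top lever slope [ 0.0052 -0.089 ] 18 16 front slope [-0.0008 -0.0703] 181 clock 20.5
  loop [ 0.972  -0.1048]
  bar -0.0824 -0.0848 0.0973 0.0933
scene lever slope [-0.0203 -0.0885] 57 49 front slope [ 0.0029 -0.07  ] 543 clock 20.55
  loop [ 3.9584 -0.2393]
  bar -0.0831 -0.0863 0.0968 0.0929
top lever slope [ 0.0672 -0.0875] 14 14 front slope [ 0.0029 -0.0702] 183 clock 20.6
  loop [ 0.5575 -0.0974]
  bar -0.0824 -0.0852 0.0974 0.0934
```

Run:
```python
from h import *
L=[];F=[]
for i in range(14):
    n='scene'; p=snapshot(n); X,Y,z=case(cloud(p),BI[n])
    m=(abs(Y+.001)<.011)&(z>.012)&(z<.044)&(X<-.080)&(X>-.1); L.append(np.c_[X[m],z[m]])
L=np.vstack(L); print(len(L))
x,zz=L.T
for it in range(4):
    f=np.polyfit(zz-.046,x,1); r=x-np.polyval(f,zz-.046); g=abs(r)<max(.0015,2*r.std()); x,zz=x[g],zz[g]
print(f.round(4),len(x),r.std())
X,Z=L.T
for a in np.arange(.012,.044,.004):
    k=(Z>a)&(Z<a+.004); print(a.round(3),k.sum(),np.median(X[k]).round(5),X[k].mean().round(5))
```

```text
752
[ 0.0021 -0.0884] 629 0.0007544746578668758
0.012 129 -0.08877 -0.08865
0.016 106 -0.08809 -0.08775
0.02 95 -0.08832 -0.08798
0.024 90 -0.08839 -0.08819
0.028 99 -0.08829 -0.08825
0.032 84 -0.08833 -0.08835
0.036 86 -0.0884 -0.08841
0.04 63 -0.08861 -0.08867
```

Run:
```python
from h import *
tool(); print(finish_job()); tool()
```

```text
t 21.3 tcp [0.4081 0.4413 0.3448] case XY -0.0936 0.2572 jaw 102.33 F [0.1 0.1 0.4] op 35.8
the job is handed in; nothing more can be done
None
the job is handed in; nothing more can be done
```

The battery is in the large recess of the green case, with the lid shut and the draw latch hooked and closed. I handed the job in at about 21 s of the 72 s. The hand-in gives no verdict, so what follows is from my own checks.

- **Battery:** before I shut the lid, its top stood 61 mm above the bench (9 mm floor plus 52 mm height). Its front end was within about 1 mm of where it should be along the recess.
- **Lid:** the last pictures show it level and shut, its slope under 0.01 rad. Pushing it down caused a brief spike of about 67 N at the wrist (limit 120 N).
- **Loop:** I placed the bar in the hook by its ball ends. After closing, the cameras put it about 1–2 mm from the seat (limit 5 mm).
- **Lever:** the gripper's body would have hit the lid before the fingers reached the lever tip. I pushed the loop's side wires near the pins instead, with up to about 27 N, until it went over centre.
- **Lever check:** after I backed off, single-picture fits of its angle disagreed (about −0.04 to +0.07 rad). The fit over 14 pictures gave about 0.002 rad, which is flat.
- **Other things:** I did not measure the bystanders again. In the last picture they look where they were, and the arm was well clear of everything.

The two cameras disagreed by about 4 mm. I corrected for that by checking them against the gripper and the case.

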